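# Turn the blue ink pad lid-down

## Robot

A 6-joint arm with a two-finger parallel gripper is mounted at the origin on the work surface. World frame = base frame: x ahead of the robot, y to its left, z up, the work surface at z = 0. Lengths are in m, angles in rad, forces in N, time in s.
With the tool pointing down it reaches from about 0.375 to 0.975 m from the base axis. Payload 3.8 kg.
Tool frame: the origin (TCP) lies at the very end of the fingers, on their centre line; the grasp point (between the pads) lies 19 mm behind it (bot.grip_point_offset is the distance from the TCP to the grasp point, in m); z points along the fingers, x is the direction in which the jaws open and shut, and the axes are right-handed (so a half turn about z gives the same grasp; the last joint's range is limited). The gripper opens to 85 mm and grips with 20 to 120 N. Pads are 22 mm wide; open, the fingers measure 114 mm over their backs; the gripper's body (76 mm by 85 mm) begins 54 mm behind the grasp point. The pads swing forward as they close: fully open they stand 13 mm farther back than shut.
Start: joints at [-1.361, 0.264, 1.604, -0, 1.274, -0.037], TCP at [0.165, -0.655, 0.231] pointing down, gripper open.
Joint ranges: [-2.63, 2.63], [-0.94, 2.18], [0.31, 2.57], [-1.31, 4.45], [0, 2.66], [-2.55, 2.55]. Speed limits (rad/s): [2.57, 2.57, 3.14, 3.14, 3.14, 3.14].

## Interface

Orientations are given as a rotation vector (axis times angle).
In Python, from workcell import bot, read_camera gives the robot as it stands.
- The arm moves only by the tool arm_command, never from a script. Its argument "rows" is a list of rows, each an object with "delta_rot": the turn, a rotation vector about the tool's x, y, z in rad, a list of three; "xyz": the shift along the tool's x, y, z in m, a list of three; "gripper": the finger opening in m, from 0 to 0.0854. A call has 1 to 12 rows; each row shifts and turns the commanded pose from where the row before left it, along the tool's axes as they then stand; what a row does not reach is not made up. A row lasts 1/10 s, in which the tool goes at most 50 mm and 8.59 degrees, less where a joint would pass 70% of its speed; a pose out of reach is approached as far as the arm can. A call is refused whole if a number of a shift passes 0.05 or a number of a turn 0.15, either way. A call with a gripper value outside its range is refused whole. The fingers move at their own pace and stop on an object; "force" is the grip in N (left out, the last holds). Time passes only in rows, so rows that do not move let the fingers close. It gives the time, the measured TCP pose, the force and the opening at its end, in the units of the state.
- bot.read_state(): the state, without advancing time (a new reading comes with each control period).
- read_camera(name): name is "scene" or "top" or "wrist"; returns a dict with "pixels" (384x512x3 uint8, red, green, blue), "range_z" (384x512 float32, m along the optical axis (not along the pixel's ray), 0 where there is no reading), "intrinsics" (3x3 intrinsics, pixels), "camera_from_world" (4x4, takes a point from world to camera coordinates). Camera axes: x right, y up, looking along -z (the intrinsics and any distortion apply to the point x, -y, -z); pixel columns grow to the right and rows downward; lengths in m; the calibration is good to about 2 mm. A picture is of the moment at which its call begins.
- bot.finish_job(): hands the job in, once; it reports no verdict.
The state is a dict: "time": time; "q": joint angles; "joint_vel": joint speeds; "joint_torque": joint torques, N m; "tool_pos": TCP position; "tcp_rot": TCP orientation; "wrist_force": force on the tool from outside, world axes, zero at the start; "torque": the same for the moment, N m; "width": opening from 0.0 (shut) to 1.0 (fully open).
Only numpy, scipy, OpenCV 4.12 (cv2) and the standard library are available. Lean on these libraries where they do the work, as an engineer would, in place of code of your own. Each camera call takes 0.05 s, during which the arm holds its last target.

## Task

Ink pads keep best lying lid-down. Take the closed blue ink pad box from its sloping rest, turn it over, and set it lid-down on the empty rest, with its end on the ledge. The lid is loose, so keep lid and base pinched together all the way and never let the box come open; leave the red ink pad box as it is.

Things in the scene. Friction and masses are not known exactly. Their poses are not given: they have to be found in the camera images.
- blue_box (a point): Centre of the closed blue pad box, 104 mm long, 66 mm wide and 24 mm thick, 0.14 kg: white base (12 mm) under a loose blue slip-on lid (12 mm, lifts off). Axes fixed in the base: x along the length, z from base to lid. At the start lid up on a rest like the empty one, +x straight down the slope; the upper 54 mm stick out past the board, both faces free: pinch there (24 mm) from above, fingers pointing down the slope.
- blue_lid_top (a point): Centre of the outer face of the blue lid; closed, it lies 12 mm from blue_box along +z. Axes as blue_box.
- empty_rest_seat (a point): Where the box's centre lies when seated on the empty wooden rest (fixed), 70 mm above the table. Rest axes: z up, x level. Its board (74 mm wide) faces up and +x, falling towards +x at 50 degrees below level. It starts at a square ledge 34 mm deep at its foot and is 50 mm long; the seat is 52 mm up-slope of the ledge, 12 mm out from the board. Foot 120 x 90 mm; top edge 60 mm high.
- red_box_mid (a point): Centre of the red-lidded pad box, same size and axes as the blue one, lid up on a third like rest. To be left alone.
There are look-alikes about, which are no part of the job. There is more than one size of the part that bears blue_lid_top; the job needs the largest.

How it is judged:
By the outcome, as a careful person would: the job done as asked, in the order asked, and still so for the second after the job is handed in, with the robot touching nothing.
It also fails if it takes over 38 s, if anything falls off the work surface, if the arm or the gripper's body presses on something with over 40 N, if the wrist force passes 120 N, or if a joint passes its speed limit or range.

## Working session

There is one attempt and no reset: what is moved stays moved. The work goes in short steps, Python scripts to look and compute and a tool call to move; the robot and the scene stay as the last step left them, time stands still between calls to the robot, and variables do not carry over. Pictures are saved under pics/ and viewed, and the job is handed in when it is done.

Besides the shell and the picture viewer there is one more tool, called after ">>>" as name(argument=value, ...), one argument or row to a line, values as JSON. arm_command: Moves the arm, as the interface text tells. Its arguments: {"type":"object","properties":{"rows":{"type":"array","items":{"type":"object","properties":{"delta_rot":{"type":"array","items":{"type":"number"}},"xyz":{"type":"array","items":{"type":"number"}},"gripper":{"type":"number"}}}},"force":{"type":"number"}},"required":["rows"]}

```bash
ls; mkdir -p pics; python3 - <<'E'
from workcell import bot, read_camera
import cv2
for n in ["scene","top","wrist"]:
    d=read_camera(n); cv2.imwrite(f"pics/{n}0.png",d["pixels"][:,:,::-1])
    import numpy as np; np.savez(f"{n}0.npz",**d); print(n,d["intrinsics"].tolist(),np.round(d["camera_from_world"],3).tolist(), d.keys())
print(bot.read_state(), bot.grip_point_offset)
E
```

```text
pics
scene [[382.51071993184996, 0.0, 245.22333577953586], [0.0, 382.51071993184996, 195.38150942015056], [0.0, 0.0, 1.0]] [[-0.871, 0.491, -0.002, 0.355], [-0.303, -0.535, 0.789, 0.118], [0.386, 0.688, 0.615, -1.166], [0.0, 0.0, 0.0, 1.0]] dict_keys(['pixels', 'range_z', 'intrinsics', 'camera_from_world'])
top [[407.16727421350134, 0.0, 249.86016524725642], [0.0, 407.16727421350134, 194.82126475253764], [0.0, 0.0, 1.0]] [[0.011, -1.0, -0.002, 0.057], [0.983, 0.01, 0.186, -0.484], [-0.186, -0.004, 0.983, -0.944], [0.0, 0.0, 0.0, 1.0]] dict_keys(['pixels', 'range_z', 'intrinsics', 'camera_from_world'])
wrist [[267.7701079458396, 0.0, 252.09111692933467], [0.0, 267.7701079458396, 191.60409553329515], [0.0, 0.0, 1.0]] [[0.245, -0.97, -0.002, -0.673], [0.922, 0.234, -0.309, 0.04], [0.3, 0.074, 0.951, -0.381], [0.0, 0.0, 0.0, 1.0]] dict_keys(['pixels', 'range_z', 'intrinsics', 'camera_from_world'])
{'time': 0.15, 'q': array([-1.36091189e+00,  2.64614331e-01,  1.60508671e+00, -1.61556758e-05,
        1.27371742e+00, -3.69016923e-02]), 'joint_vel': array([ 0.00054021, -0.00195158, -0.0041849 , -0.00037354, -0.00117174,
       -0.00093699]), 'joint_torque': array([ 4.66005222e-04, -5.15906954e+01, -3.67959058e+01, -3.52078848e-05,
        8.13184044e-03,  2.74075273e-05]), 'tool_pos': array([ 0.1647646 , -0.65397769,  0.23021071]), 'tcp_rot': array([-2.47705340e+00,  1.93041467e+00,  2.21035149e-03]), 'wrist_force': array([-0.42040429,  0.55014269,  0.05713457]), 'torque': array([-0.01149865,  0.01796199, -0.01764858]), 'width': 0.9997908674176965} 0.0187
```

View pics/scene0.png

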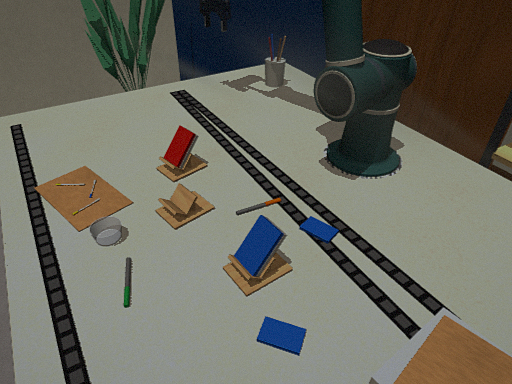

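View pics/top0.png

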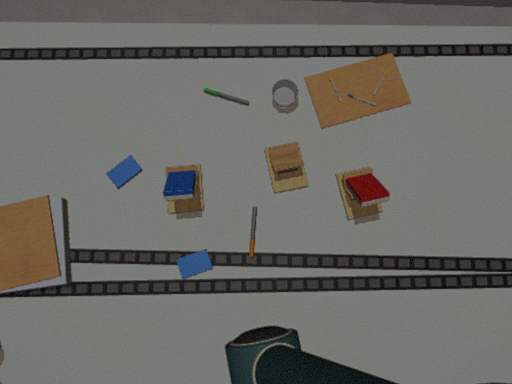

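View pics/wrist0.png

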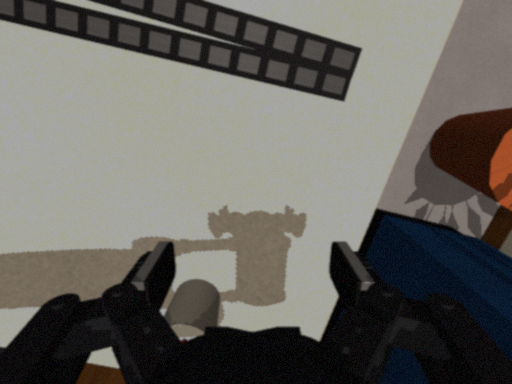

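The scene view shows the blue box on its rest at about (262,247), the empty rest at (183,205) and the red box at (180,147). Two loose flat blue pieces lie at (319,229) and (282,335). In the top view the same things are at (182,187), (287,165) and (368,190). Next I measure with masks and depth.

```bash
cat > h.py <<'E'
import numpy as np, cv2
from workcell import bot, read_camera
def world(d,mask=None):
    K=d["intrinsics"];T=np.linalg.inv(d["camera_from_world"]);z=d["range_z"]
    v,u=np.indices(z.shape)
    p=np.stack([(u-K[0,2])/K[0,0]*z,-(v-K[1,2])/K[1,1]*z,-z,np.ones_like(z)],-1)
    w=(p@T.T)[...,:3]; w[z<=0]=np.nan
    return w
def load(n): return dict(np.load(n+".npz"))
def pca(P):
    c=np.median(P,0);
    for _ in range(4):
        U,S,V=np.linalg.svd(P-c,full_matrices=False); r=(P-c)@V[2]; k=abs(r)<0.004
        if k.sum()<20:break
        P=P[k]; c=P.mean(0)
    U,S,V=np.linalg.svd(P-c,full_matrices=False)
    return c,V,P,np.abs((P-c)@V[2]).mean()
E
python3 - <<'E'
from h import *
np.set_printoptions(precision=4,suppress=True)
for n in ["scene0","top0"]:
    d=load(n);w=world(d);hsv=cv2.cvtColor(d["pixels"],cv2.COLOR_RGB2HSV)
    H,S,V=[hsv[...,i].astype(int) for i in range(3)]
    for col,m in [("blue",(H>100)&(H<125)&(S>150)&(V>60)),("red",((H<6)|(H>174))&(S>150)&(V>60))]:
        m=cv2.morphologyEx(m.astype(np.uint8),cv2.MORPH_OPEN,np.ones((3,3)))
        N,L,st,ce=cv2.connectedComponentsWithStats(m)
        for i in range(1,N):
            if st[i,4]<150: continue
            mm=cv2.erode((L==i).astype(np.uint8),np.ones((3,3)))>0
            P=w[mm];P=P[np.isfinite(P[:,0])]
            if len(P)<50: continue
            c,Vv,Q,r=pca(P); nrm=Vv[2]*np.sign(Vv[2][2])
            e=[np.percentile((Q-c)@a,[1,99]) for a in Vv[:2]]
            print(n,col,st[i,4],ce[i],"c",c,"n",nrm,"res",r,"ax",Vv[0],Vv[1],"ext",e, 'col',d["pixels"][mm].mean(0))
E
```

```text
scene0 blue 1384 [257.2269 244.2746] c [0.5097 0.2309 0.0793] n [0.763  0.0711 0.6425] res 0.000821085876460254 ax [ 0.6387  0.07   -0.7662] [ 0.0995 -0.995  -0.008 ] ext [array([-0.0482,  0.049 ]), array([-0.0285,  0.0299])] col [ 15.1469  54.354  117.966 ]
scene0 blue 479 [318.81   228.4739] c [0.3205 0.1988 0.0094] n [-0.0004 -0.003   1.    ] res 0.0008455256116225317 ax [ 0.3653 -0.9309 -0.0026] [-0.9309 -0.3653 -0.0015] ext [array([-0.0339,  0.0355]), array([-0.02  ,  0.0212])] col [ 16.6316  59.8864 129.6011]
scene0 blue 1094 [281.4616 334.4561] c [0.5502 0.3863 0.0094] n [-0.0034 -0.0037  1.    ] res 0.000853849513938672 ax [-0.6457  0.7636  0.0007] [-0.7636 -0.6457 -0.005 ] ext [array([-0.0361,  0.0349]), array([-0.022 ,  0.0227])] col [ 17.3621  60.0022 127.9483]
scene0 red 590 [178.1322 145.3695] c [ 0.5036 -0.2098  0.0782] n [0.7479 0.1683 0.6422] res 0.0010510675354248556 ax [ 0.6226  0.1578 -0.7665] [ 0.2303 -0.973  -0.0132] ext [array([-0.0465,  0.0473]), array([-0.0268,  0.0274])] col [127.2314  12.8799   8.7336]
top0 blue 518 [123.6873 171.444 ] c [0.5472 0.384  0.010
[... 268 characters left out ...]
0.0745 0.6523] res 0.0008354630942320298 ax [-0.6496 -0.0591  0.7579] [ 0.095  -0.9955  0.0038] ext [array([-0.0508,  0.04  ]), array([-0.0284,  0.0288])] col [18.4746 47.709  93.9414]
top0 blue 448 [193.3058 264.7366] c [0.3132 0.2018 0.0104] n [-0.0054 -0.0041  1.    ] res 0.0013227554172340857 ax [-0.1383  0.9904  0.0033] [0.9904 0.1383 0.0059] ext [array([-0.0389,  0.0295]), array([-0.0188,  0.021 ])] col [ 48.2884  83.6558 130.7023]
top0 red 709 [367.3681 187.268 ] c [ 0.4985 -0.2107  0.0865] n [0.7423 0.1756 0.6466] res 0.0007978338290191018 ax [-0.6268 -0.1592  0.7628] [ 0.2369 -0.9715 -0.0082] ext [array([-0.0499,  0.0438]), array([-0.028 ,  0.0277])] col [100.1454  15.7935  13.9785]
```

```bash
python3 - <<'E'
from h import *
np.set_printoptions(precision=4,suppress=True)
print([a for a in dir(bot) if a[0]!='_'])
from scipy.spatial.transform import Rotation as R
print(R.from_rotvec(bot.read_state()['tcp_rot']).as_matrix())
d=load("scene0");w=world(d)
big=cv2.resize(d["pixels"][170:300,140:310],None,fx=4,fy=4,interpolation=cv2.INTER_CUBIC);cv2.imwrite("pics/crop_s.png",big[:,:,::-1])
d=load("top0")
big=cv2.resize(d["pixels"][130:230,150:320],None,fx=4,fy=4,interpolation=cv2.INTER_CUBIC);cv2.imwrite("pics/crop_t.png",big[:,:,::-1])
for n in ["scene0","top0"]:
    d=load(n);w=world(d)
    m=(w[...,0]>.45)&(w[...,0]<.72)&(w[...,1]>-.10)&(w[...,1]<.06)&(w[...,2]>.008)
    N,L,st,ce=cv2.connectedComponentsWithStats(m.astype(np.uint8))
    for i in range(1,N):
        if st[i,4]<100: continue
        P=w[L==i]; print(n,st[i],P.min(0),P.max(0))
        # foot top layer
        zz=P[:,2]; print(np.histogram(zz,bins=np.arange(0,.08,.005)))
        # per-normal: RANSAC planes
        rng=np.random.default_rng(0); Q=P.copy()
        for k in range(3):
            best=None
            for _ in range(600):
                a,b,c=Q[rng.choice(len(Q),3,False)]; nn=np.cross(b-a,c-a); l=np.linalg.norm(nn)
                if l<1e-5: continue
                nn/=l; s=abs((Q-a)@nn)<.0015
                if best is None or s.sum()>best.sum(): best=s
            if best.sum()<40: break
            c,V,q,r=pca(Q[best]); nn=V[2]*np.sign(V[2][2])
            print(' plane',best.sum(),c,nn,'yaw',np.degrees(np.arctan2(nn[1],nn[0])),'ext',q.min(0),q.max(0)); Q=Q[~best]
            if len(Q)<60:break
E
```

```text
['MotionError', 'finish_job', 'grip_point_offset', 'read_state']
[[ 0.2443 -0.9697 -0.0004]
 [-0.9697 -0.2443  0.0018]
 [-0.0018 -0.0001 -1.    ]]
scene0 [ 157  183   58   46 1108] [ 0.4981 -0.0802  0.008 ] [0.6304 0.0294 0.0624]
(array([  0, 361,  44,  10,  65,  88,  87, 114, 129,  60,  63,  78,   9,
         0,   0]), array([0.   , 0.005, 0.01 , 0.015, 0.02 , 0.025, 0.03 , 0.035, 0.04 ,
       0.045, 0.05 , 0.055, 0.06 , 0.065, 0.07 , 0.075]))
 plane 382 [ 0.568  -0.0118  0.0089] [ 0.0011 -0.0017  1.    ] yaw -58.04972207244951 ext [ 0.4981 -0.0802  0.008 ] [0.6304 0.0294 0.0105]
 plane 338 [ 0.5688 -0.0261  0.0409] [0.742  0.1542 0.6524] yaw 11.741546265519245 ext [ 0.5441 -0.0674  0.0197] [0.591  0.0138 0.0612]
 plane 135 [ 0.5983 -0.0173  0.0346] [-0.6075 -0.1255  0.7844] yaw -168.33198992327905 ext [ 0.5721 -0.0572  0.0204] [0.6195 0.0162 0.0459]
top0 [ 264  141   44   51 1411] [ 0.5002 -0.0824  0.008 ] [0.6326 0.0272 0.0652]
(array([  0, 329, 277,   9,  55, 116, 126, 125, 147,  62,  31,  94,  39,
         1,   0]), array([0.   , 0.005, 0.01 , 0.015, 0.02 , 0.025, 0.03 , 0.035, 0.04 ,
       0.045, 0.05 , 0.055, 0.06 , 0.065, 0.07 , 0.075]))
 plane 394 [ 0.5401 -0.0291  0.0094] [-0.0151 -0.0037  0.9999] yaw -166.09346199329852 ext [ 0.5008 -0.0824  0.008 ] [0.6326 0.0246 0.0125]
 plane 252 [ 0.5975 -0.0191  0.034 ] [-0.6422 -0.1484  0.752 ] yaw -166.98817865337665 ext [ 0.5606 -0.0587  0.0083] [0.6187 0.0158 0.0468]
 plane 263 [ 0.5691 -0.0271  0.0434] [0.7508 0.1586 0.6412] yaw 11.926512126005967 ext [ 0.5462 -0.0664  0.0083] [0.6064 0.0218 0.0652]
```

View pics/crop_s.png

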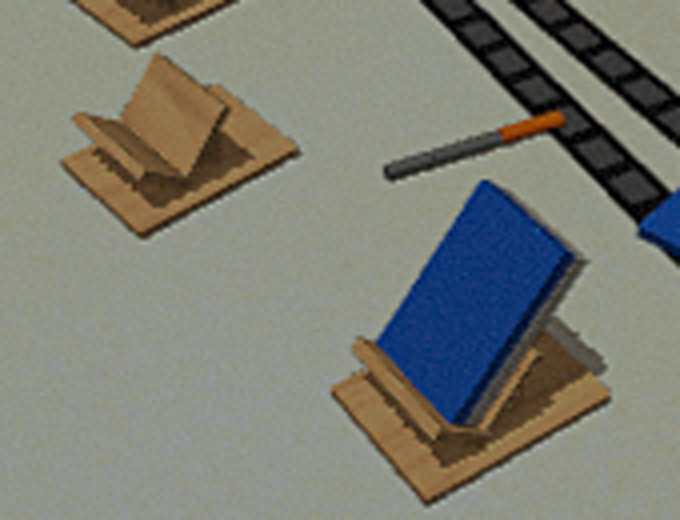

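View pics/crop_t.png

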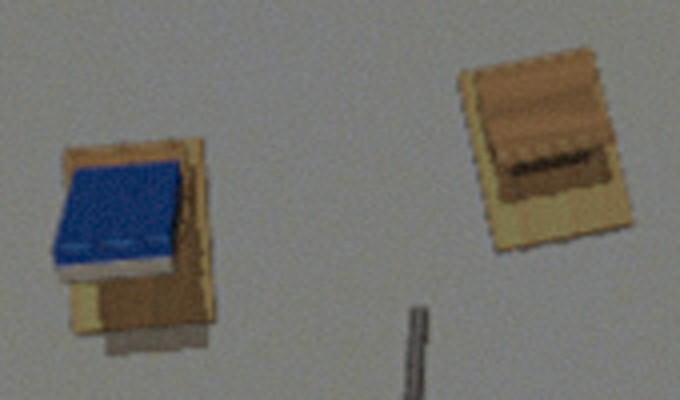

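```bash
python3 - <<'E'
from h import *
np.set_printoptions(precision=4,suppress=True)
s,c5=np.sin(np.radians(50)),np.cos(np.radians(50))
def fr(y):
    y=np.radians(y);cy,sy=np.cos(y),np.sin(y)
    return np.array([c5*cy,c5*sy,-s]),np.array([-sy,cy,0]),np.array([s*cy,s*sy,c5])
# empty rest
for n in ["scene0","top0"]:
    d=load(n);w=world(d); P=w.reshape(-1,3); 
    P=P[(P[:,0]>.48)&(P[:,0]<.65)&(P[:,1]>-.10)&(P[:,1]<.05)&(P[:,2]>.006)&(P[:,2]<.066)]
    up,lat,nn=fr(11.9)   # up=down-slope x
    foot=P[(P[:,2]<.0125)]; 
    r=cv2.minAreaRect((foot[:,:2]*1000).astype(np.float32)); print(n,"foot rect",r)
    H=P[P[:,2]>.018]
    c0=np.array([.5688,-.0264,.0415]); b=H[abs((H-c0)@nn)<.003]
    b=b[((b-c0)@up)<.02]
    bo=np.median(b@nn)
    la=b@lat; print(" board off",bo,"lat",np.percentile(la,[1,99]),np.percentile(la,[1,99]).mean(),"slope ext",np.percentile(b@up,[1,99]))
    l=H[((H@nn)-bo>.006)&((H@nn)-bo<.033)]
    k=np.histogram(l@up,bins=40); lo=np.median((l@up)[abs((l@up)-np.median(l@up))<.003])
    la2=l@lat; print(" ledge",lo,len(l),"lat",np.percentile(la2,[1,99]).mean(),np.percentile(la2,[1,99]))
    seat=(bo+.012)*nn+(lo-.052)*up+np.percentile(la,[1,99]).mean()*lat; print(" seat",seat, 'top edge based', np.percentile(b@up,1)+.0+(-.002))
# blue box
for n in ["scene0","top0"]:
    d=load(n);w=world(d);hsv=cv2.cvtColor(d["pixels"],cv2.COLOR_RGB2HSV)
    m=(hsv[...,0]>100)&(hsv[...,0]<125)&(hsv[...,1]>130)&(hsv[...,2]>40)
    P=w[m];P=P[(P[:,2]>.03)&(P[:,0]<.6)&(P[:,0]>.4)]
    up,lat,nn=fr(5.5)
    c0=np.array([.5097,.2309,.0793]);Q=P[abs((P-c0)@nn)<.003]
    e=[np.percentile(Q@a,[.5,99.5]) for a in (up,lat)];o=np.median(Q@nn)
    U,S,V=np.linalg.svd(Q-Q.mean(0),full_matrices=False)
    rect=cv2.minAreaRect(np.c_[Q@up*1000,Q@lat*1000].astype(np.float32))
    print(n,"yaw",np.degrees(np.arctan2(V[2][1],V[2][0])),"ext",e,rect,"centre",(o-.012)*nn+e[0].mean()*up+e[1].mean()*lat)
    h=P[(P-c0)@nn<-.008]; 
E
```

```text
scene0 foot rect ((565.211669921875, -27.790313720703125), (121.01853942871094, 92.06684875488281), 12.109884262084961)
 board off 0.4487382424609526 lat [-0.1806 -0.107 ] -0.14379892302488753 slope ext [0.2974 0.3421]
 ledge 0.34738624406808327 127 lat -0.14272491368675932 [-0.1793 -0.1062]
 seat [ 0.5608 -0.0288  0.0699] top edge based 0.2954432596369307
top0 foot rect ((557.40673828125, -22.481224060058594), (142.46945190429688, 153.68783569335938), 87.25825500488281)
 board off 0.4499101414823264 lat [-0.1804 -0.1074] -0.14387830071863345 slope ext [0.2952 0.3423]
 ledge 0.34715572828152785 290 lat -0.14321609268457922 [-0.1793 -0.1071]
 seat [ 0.5616 -0.0287  0.0708] top edge based 0.2932351627173461
scene0 yaw 5.64087305404176 ext [array([0.2297, 0.3322]), array([0.1469, 0.213 ])] ((281.3873291015625, 179.6525421142578), (104.29984283447266, 68.01544952392578), 0.4204343855381012) centre [0.5014 0.2291 0.0705]
top0 yaw -174.64570491562063 ext [array([0.2272, 0.3256]), array([0.1469, 0.2092])] ((276.950927734375, 178.3091583251953), (63.20458984375, 102.3348617553711), 89.88430786132812) centre [0.4996 0.227  0.0747]
```

The numbers agree with the given sizes. The blue box is about 104 x 67 mm, so it is the large size, with its centre at about (0.501, 0.229, 0.0705) and yaw 5.5°. The seat is at about (0.561, -0.029, 0.070), yaw 12°. Turning over will be limited by joint 6, so I need the arm's kinematics. I'll use the first transfer moves to fit them.

>>> arm_command(
  rows=[
    {"xyz": [-0.033, -0.036, 0], "delta_rot": [0, 0, 0], "gripper": 0.0854},
    {"xyz": [-0.033, -0.036, 0], "delta_rot": [0, 0, 0], "gripper": 0.0854},
    {"xyz": [-0.033, -0.036, 0], "delta_rot": [0, 0, 0], "gripper": 0.0854},
    {"xyz": [-0.033, -0.036, 0], "delta_rot": [0, 0, 0], "gripper": 0.0854},
  ],
)

```text
time: 0.55
tool_pos: [0.2728, -0.4896, 0.2308]
tcp_rot: [-2.477, 1.932, 0.001]
wrist_force: [0.8, -0.3, 0.2]
width: 0.999
```

```bash
cat >> h.py <<'E'
import json
def log():
    s=bot.read_state(); open("log.jsonl","a").write(json.dumps([list(map(float,s["q"])),list(map(float,s["tool_pos"])),list(map(float,s["tcp_rot"])),list(map(float,s["joint_vel"]))])+"\n")
    print(round(s["time"],2),"q",np.round(s["q"],3),"p",np.round(s["tool_pos"],4),"r",np.round(s["tcp_rot"],3),"w",round(s["width"],3),"F",np.round(s["wrist_force"],1)); return s
E
python3 - <<'E'
from h import *
import json
open("log.jsonl","a").write(json.dumps([[-1.36091189e+00,  2.64614331e-01,  1.60508671e+00, -1.61556758e-05,1.27371742e+00, -3.69016923e-02],[ 0.1647646 , -0.65397769,  0.23021071],[-2.47705340e+00,  1.93041467e+00,  2.21035149e-03],[0]*6])+"\n")
log()
E
```

```text
0.55 q [-1.107  0.049  1.852  0.     1.242  0.218] p [ 0.2728 -0.4896  0.2308] r [-2.477e+00  1.932e+00  1.000e-03] w 0.999 F [ 0.8 -0.3  0.2]
```

>>> arm_command(
  rows=[
    {"xyz": [-0.02, -0.03, -0.01], "delta_rot": [0.1, -0.08, 0.05], "gripper": 0.0854},
    {"xyz": [-0.02, -0.03, -0.01], "delta_rot": [0.1, -0.08, 0.05], "gripper": 0.0854},
    {"xyz": [-0.02, -0.03, -0.01], "delta_rot": [0.1, -0.08, 0.05], "gripper": 0.0854},
    {"xyz": [0, 0, 0], "delta_rot": [0, 0, 0], "gripper": 0.0854},
  ],
)

```text
time: 0.95
tool_pos: [0.3461, -0.4193, 0.2755]
tcp_rot: [-2.04, 1.855, 0.005]
wrist_force: [-1.1, -0.3, -0.5]
width: 0.999
```

```bash
python3 -c "
from h import *
log()"
```

```text
0.95 q [-1.149  0.07   1.794  0.353  1.449  0.253] p [ 0.3461 -0.4193  0.2755] r [-2.04   1.855  0.005] w 0.999 F [-1.1 -0.3 -0.5]
```

>>> arm_command(
  rows=[
    {"xyz": [-0.03, -0.02, -0.01], "delta_rot": [-0.1, -0.08, 0.1], "gripper": 0.0854},
    {"xyz": [-0.03, -0.02, -0.01], "delta_rot": [-0.1, -0.08, 0.1], "gripper": 0.0854},
    {"xyz": [-0.03, -0.02, -0.01], "delta_rot": [-0.1, -0.08, 0.1], "gripper": 0.0854},
    {"xyz": [0, 0, 0], "delta_rot": [0, 0, 0], "gripper": 0.0854},
  ],
)

```text
time: 1.35
tool_pos: [0.3982, -0.3456, 0.3425]
tcp_rot: [-1.845, 2.064, 0.569]
wrist_force: [-0.3, -0.8, -0.8]
width: 1.0
```

```bash
python3 -c "
from h import *
log()"
```

```text
1.35 q [-0.938  0.2    1.56   0.276  1.814  0.752] p [ 0.3982 -0.3456  0.3425] r [-1.845  2.064  0.569] w 1.0 F [-0.3 -0.8 -0.8]
```

```bash
cat > kin.py <<'E'
import numpy as np, json, itertools
from scipy.spatial.transform import Rotation as R
from scipy.optimize import least_squares
def fk(q,P):
    h,a1,L2,a3,L3,a5,L6,s4,s6,o6=P
    A=R.from_euler('z',q[0]);p=A.apply([a1,0,h])
    A=A*R.from_euler('y',q[1]);p=p+A.apply([0,0,L2])
    A=A*R.from_euler('y',q[2]);p=p+A.apply([a3,0,L3])
    A=A*R.from_euler('z',s4*q[3])*R.from_euler('y',q[4]);p=p+A.apply([a5,0,0])
    A=A*R.from_euler('z',s6*q[5]+o6);p=p+A.apply([0,0,L6])
    return p,A
LIM=np.array([[-2.63,2.63],[-.94,2.18],[.31,2.57],[-1.31,4.45],[0,2.66],[-2.55,2.55]])
E
python3 - <<'E'
from kin import *
D=[json.loads(l) for l in open("log.jsonl")]
best=None
for s4,s6,o6 in itertools.product([1,-1],[1,-1],[0,np.pi]):
    def f(x):
        r=[]
        for q,p,w,_ in D:
            pp,A=fk(q,list(x)+[s4,s6,o6]); r+=list(pp-p)+list(.2*(A.inv()*R.from_rotvec(w)).as_rotvec())
        return np.array(r)
    s=least_squares(f,[.3,0,.4,0,.4,0,.25]); print(s4,s6,o6,s.cost,np.round(s.x,4))
    if best is None or s.cost<best[0]: best=(s.cost,list(map(float,s.x))+[s4,s6,float(o6)],s.fun)
print(best); json.dump(best[1],open("P.json","w"))
E
```

```text
1 1 0 0.7901923975145415 [ 0.6857 -0.0373  0.4635  0.2891  0.6705 -0.0353  0.4277]
1 1 3.141592653589793 0.0006240460882803788 [ 0.6857 -0.0373  0.4635  0.2891  0.6705 -0.0353  0.4277]
1 -1 0 0.5278133375638049 [ 0.6857 -0.0373  0.4635  0.2891  0.6705 -0.0353  0.4277]
1 -1 3.141592653589793 0.0548912289007671 [ 0.6857 -0.0373  0.4635  0.2891  0.6705 -0.0353  0.4277]
-1 1 0 0.7638793661045802 [-3.778  -0.2605  0.9797 -2.7779  0.0454  0.1822 -0.4214]
-1 1 3.141592653589793 0.016941751871405474 [-3.778  -0.2605  0.9797 -2.7779  0.0454  0.1822 -0.4214]
-1 -1 0 0.5360855956240139 [-3.778  -0.2605  0.9797 -2.7779  0.0454  0.1822 -0.4214]
-1 -1 3.141592653589793 0.0636071921270203 [-3.778  -0.2605  0.9797 -2.7779  0.0454  0.1822 -0.4214]
(np.float64(0.0006240460882803788), [0.6856776109163111, -0.037337942547073996, 0.46346446288651233, 0.28910391605059443, 0.6705032176967227, -0.03528864538554175, 0.42771919340101616, 1, 1, 3.141592653589793], array([-2.43404847e-02, -5.25441493e-03,  1.28637921e-03,  4.81313412e-10,
       -6.18137723e-11, -1.05183525e-09, -2.18048278e-02, -1.20361749e-02,
       -6.22974699e-04,  8.93491010e-17,  4.47775497e-18,  4.43755691e-17,
        3.71870606e-04,  1.76471633e-03, -5.41783021e-04,  1.08160009e-16,
       -4.53630189e-17,  3.86409654e-17, -9.05437006e-04, -1.13161954e-03,
       -1.21628916e-04,  1.05471187e-16, -9.99200722e-17,  4.16333634e-17]))
```

```bash
cat > fit.py <<'E'
from kin import *
D=[json.loads(l) for l in open("log.jsonl")]
E=lambda a,x:R.from_euler(a,x)
def cols(q,names):
    B={}
    A=E('z',q[0]);B['1']=A.as_matrix();A=A*E('y',q[1]);B['2']=A.as_matrix();A=A*E('y',q[2]);B['3']=A.as_matrix()
    A=A*E('z',q[3]);B['4']=A.as_matrix();A=A*E('y',q[4]);B['5']=A.as_matrix();A=A*E('z',q[5]+np.pi);B['6']=A.as_matrix()
    return np.stack([B[n[0]][:,'xyz'.index(n[1])] for n in names],1)
for names in [['1x','1y','1z','2z','3x','3z','6z'],['1x','1y','1z','2z','3z','6z'],['1y','1z','2z','3x','3z','6z'],['1y','1z','2z','3z','6z'],['1y','1z','2z','3z','5x','6z'],['1z','2z','3z','5y','6z'],['1x','1y','1z','2z','2x','3x','3z','5x','5y','6z']]:
    M=np.vstack([cols(d[0],names) for d in D]);y=np.hstack([d[1] for d in D])
    x,_,rk,_=np.linalg.lstsq(M,y,rcond=1e-9); print(dict(zip(names,np.round(x,4))),rk,np.abs(M@x-y).max())
E
python3 fit.py
```

```text
{'1x': np.float64(-0.0), '1y': np.float64(0.0249), '1z': np.float64(0.2518), '2z': np.float64(0.512), '3x': np.float64(0.0014), '3z': np.float64(0.5662), '6z': np.float64(0.3477)} 7 2.1906305935903703e-09
{'1x': np.float64(-0.0004), '1y': np.float64(0.0249), '1z': np.float64(0.25), '2z': np.float64(0.5123), '3z': np.float64(0.5662), '6z': np.float64(0.3475)} 6 4.6924563392669594e-05
{'1y': np.float64(0.0249), '1z': np.float64(0.2518), '2z': np.float64(0.512), '3x': np.float64(0.0014), '3z': np.float64(0.5662), '6z': np.float64(0.3477)} 6 2.462573395201062e-09
{'1y': np.float64(0.0249), '1z': np.float64(0.2498), '2z': np.float64(0.5123), '3z': np.float64(0.5657), '6z': np.float64(0.3475)} 5 5.261988206611834e-05
{'1y': np.float64(0.0249), '1z': np.float64(0.2498), '2z': np.float64(0.5123), '3z': np.float64(0.5658), '5x': np.float64(0.0001), '6z': np.float64(0.3475)} 6 5.23829898418926e-05
{'1z': np.float64(0.2432), '2z': np.float64(0.5167), '3z': np.float64(0.5642), '5y': np.float64(0.0246), '6z': np.float64(0.3494)} 5 0.004580433519056404
{'1x': np.float64(0.0), '1y': np.float64(0.0249), '1z': np.float64(0.2518), '2z': np.float64(0.512), '2x': np.float64(-0.0), '3x': np.float64(0.0014), '3z': np.float64(0.5662), '5x': np.float64(0.0), '5y': np.float64(0.0), '6z': np.float64(0.3477)} 10 2.1718024323380547e-09
```

```bash
cat >> kin.py <<'E'
PZ=dict(y1=.0249,z1=.2518,L2=.512,x3=.0014,L3=.5662,L6=.3477)
E_=lambda a,x:R.from_euler(a,x)
def FK(q):
    A=E_('z',q[0]);p=A.apply([0,PZ['y1'],PZ['z1']]);A=A*E_('y',q[1]);p=p+A.apply([0,0,PZ['L2']])
    A=A*E_('y',q[2]);p=p+A.apply([PZ['x3'],0,PZ['L3']]);A=A*E_('z',q[3])*E_('y',q[4])*E_('z',q[5]+np.pi)
    return p+A.apply([0,0,PZ['L6']]),A.as_matrix()
wrap=lambda a:(a+np.pi)%(2*np.pi)-np.pi
def IK(p,M):
    """returns list of (q, ok)"""
    w=np.array(p)-PZ['L6']*M[:,2]; out=[]
    r2=w[0]**2+w[1]**2-PZ['y1']**2
    if r2<0: return out
    r=np.sqrt(r2); q1=np.arctan2(w[1],w[0])-np.arctan2(PZ['y1'],r)
    z=w[2]-PZ['z1']; l3=np.hypot(PZ['L3'],PZ['x3']); e=np.arctan2(PZ['x3'],PZ['L3'])
    c=(r*r+z*z-PZ['L2']**2-l3**2)/(2*PZ['L2']*l3)
    if abs(c)>1: return out
    b=np.arccos(c); q3=b-e
    q2=np.arctan2(r,z)-np.arctan2(l3*np.sin(b),PZ['L2']+l3*np.cos(b))
    A=E_('z',q1)*E_('y',q2+q3); W=(A.inv()*R.from_matrix(M)).as_matrix()
    q5=np.arccos(np.clip(W[2,2],-1,1)); q4=np.arctan2(W[1,2],W[0,2]); q6=np.arctan2(W[2,1],-W[2,0])-np.pi
    for k in (0,1):
        a=wrap(q4); a=a+2*np.pi if a<LIM[3,0] else a
        q=np.array([q1,q2,q3,a,q5,wrap(q6)]); 
        out.append((q,bool(np.all(q>=LIM[:,0])&np.all(q<=LIM[:,1])),np.min(np.minimum(q-LIM[:,0],LIM[:,1]-q)))); break
    return out
s50,c50=np.sin(np.radians(50)),np.cos(np.radians(50))
def frame(y,flip=False):
    y=np.radians(y);cy,sy=np.cos(y),np.sin(y)
    d=np.array([c50*cy,c50*sy,-s50]);n=np.array([s50*cy,s50*sy,c50]); n=-n if flip else n
    return np.stack([d,np.cross(n,d),n],1)
BLUE=np.array([.5012,.2290,.0705]);SEAT=np.array([.561,-.0288,.070]);YB,YS=5.5,12.0
def toolpose(c,B,th,sg,g):
    th=np.radians(th); zt=np.array([np.cos(th),np.sin(th),0]);xt=np.array([0,0,sg]);yt=np.cross(zt,xt)
    T=np.stack([xt,yt,zt],1); p=np.array(g)+.0187*zt
    return c+B@p, B@T
E
python3 - <<'E'
from kin import *
np.set_printoptions(precision=2,suppress=True)
for l in open("log.jsonl"):
    q,p,w,_=json.loads(l); i=IK(p,R.from_rotvec(w).as_matrix()); print(np.abs(i[0][0]-q).max())
for sg in (1,-1):
  for th in range(-90,91,10):
    o=[]
    for c,B in ((BLUE,frame(YB)),(SEAT,frame(YS,True))):
        i=IK(*toolpose(c,B,th,sg,[-.028,0,0])); o.append(i[0] if i else None)
    print(sg,th,*[(x[0],x[1],round(x[2],2)) if x else None for x in o])
E
```

```text
1.4500011191742601e-08
6.699556274331053e-16
7.216449660063518e-16
5.551115123125783e-16
1 -90 (array([ 0.85,  0.91,  1.65, -0.9 ,  1.96,  1.82]), True, np.float64(0.41)) (array([-0.56,  0.9 ,  1.67,  0.89,  1.96,  1.3 ]), True, np.float64(0.7))
1 -80 (array([ 0.88,  0.81,  1.74, -0.92,  1.81,  1.81]), True, np.float64(0.39)) (array([-0.59,  0.8 ,  1.76,  0.91,  1.81,  1.32]), True, np.float64(0.81))
1 -70 (array([ 0.91,  0.7 ,  1.84, -0.94,  1.66,  1.8 ]), True, np.float64(0.37)) (array([-0.62,  0.69,  1.86,  0.93,  1.66,  1.33]), True, np.float64(0.71))
1 -60 (array([ 0.92,  0.58,  1.94, -0.97,  1.5 ,  1.79]), True, np.float64(0.34)) (array([-0.63,  0.57,  1.96,  0.96,  1.5 ,  1.33]), True, np.float64(0.61))
1 -50 (array([ 0.92,  0.47,  2.04, -1.01,  1.34,  1.78]), True, np.float64(0.3)) (array([-0.63,  0.45,  2.06,  1.  ,  1.34,  1.34]), True, np.float64(0.51))
1 -40 (array([ 0.9 ,  0.34,  2.14, -1.05,  1.17,  1.77]), True, np.float64(0.26)) (array([-0.62,  0.33,  2.16,  1.04,  1.18,  1.36]), True, np.float64(0.41))
1 -30 (array([ 0.87,  0.22,  2.24, -1.1 ,  0.99,  1.75]), True, n
[... 4269 characters left out ...]
64(0.13)) (array([0.42, 0.25, 2.38, 4.74, 0.99, 1.8 ]), False, np.float64(-0.29))
-1 60 (array([-0.22,  0.35,  2.36,  1.43,  1.2 ,  1.27]), True, np.float64(0.21)) (array([0.48, 0.39, 2.3 , 4.82, 1.18, 1.85]), False, np.float64(-0.37))
-1 70 (array([-0.25,  0.49,  2.27,  1.36,  1.37,  1.23]), True, np.float64(0.3)) (array([0.51, 0.52, 2.21, 4.88, 1.36, 1.88]), False, np.float64(-0.43))
-1 80 (array([-0.25,  0.62,  2.18,  1.3 ,  1.52,  1.2 ]), True, np.float64(0.39)) (array([0.51, 0.65, 2.11, 4.94, 1.52, 1.9 ]), False, np.float64(-0.49))
-1 90 (array([-0.24,  0.74,  2.08,  1.25,  1.68,  1.18]), True, np.float64(0.49)) (array([ 0.5 ,  0.77,  2.01, -1.3 ,  1.67,  1.92]), True, np.float64(0.01))
```

```bash
cat >> kin.py <<'E'
TH,SG,G=-20,1,[-.027,0,.001]
def grasp(back=0,off=(0,0,0)):
    p,M=toolpose(BLUE+frame(YB)@np.array(off),frame(YB),TH,SG,G); return p-back*M[:,2],M
def place(back=0,off=(0,0,0)):   # off in rest axes: down-slope, left, out
    B=frame(YS,True); p,M=toolpose(SEAT+frame(YS)@np.array(off),B,TH,SG,G); return p-back*M[:,2],M
def rows(cur,poses,nd=3):
    """rounded tool-frame deltas from cur=(p,M) through poses; returns rows and final commanded pose"""
    p,M=cur;out=[]
    for P,N in poses:
        t=np.round(M.T@(P-p),nd+1); w=np.round(R.from_matrix(M.T@N).as_rotvec(),nd)
        out.append((t,w)); p=p+M@t; M=M@R.from_rotvec(w).as_matrix()
    return out,(p,M)
def jpath(q0,q1,n): return [FK(q0+(q1-q0)*(k+1)/n) for k in range(n)]
def show(out,g):
    print("["+", ".join('{"xyz": %s, "delta_rot": %s, "gripper": %s}'%([float(v) for v in t],[float(v) for v in w],g) for t,w in out)+"]")
    print("max",max(np.linalg.norm(t) for t,w in out),max(np.linalg.norm(w) for t,w in out))
def cur():
    from workcell import bot
    s=bot.read_state(); return s,(np.array(s['tool_pos']),R.from_rotvec(s['tcp_rot']).as_matrix())
E
python3 - <<'E'
from kin import *
np.set_printoptions(precision=3,suppress=True)
from h import load
d=load("wrist0"); T=np.linalg.inv(d["camera_from_world"]); M0=R.from_rotvec([-2.47705340e+00,  1.93041467e+00,  2.21035149e-03]).as_matrix()
print("cam in tool",M0.T@(T[:3,3]-[ 0.1647646 , -0.65397769,  0.23021071]))
s,c=cur(); q0=np.array(s['q'])
for nm,P in dict(pre=grasp(.11),g=grasp(),lift=grasp(0,(0,0,.06)),lift2=grasp(0,(-.03,0,.12)),hov2=place(0,(-.03,0,.12)),hov=place(0,(-.004,0,.05)),pl=place(),out=place(.11)).items():
    i=IK(*P)[0]; print(nm,P[0],i)
q1=IK(*grasp(.11))[0][0]
n=16;pp=jpath(q0,q1,n); print(np.array([x[0] for x in pp]))
o,_=rows(c,pp); show(o[:8],.06);show(o[8:],.06)
E
```

```text
cam in tool [-0.001 -0.08  -0.143]
pre [0.427 0.253 0.158] (array([ 0.979, -0.067,  2.313, -0.951,  0.997,  1.597]), True, np.float64(0.25709737058012605))
g [0.497 0.222 0.078] (array([ 0.801,  0.11 ,  2.326, -1.159,  0.791,  1.728]), True, np.float64(0.15124700352088127))
lift [0.542 0.227 0.117] (array([ 0.735,  0.098,  2.24 , -1.1  ,  0.793,  1.576]), True, np.float64(0.21013085989730707))
lift2 [0.569 0.229 0.178] (array([ 0.702,  0.04 ,  2.16 , -0.997,  0.84 ,  1.395]), True, np.float64(0.31303328839850275))
hov2 [ 0.624 -0.009  0.177] (array([-0.416,  0.036,  2.169,  0.996,  0.851,  1.73 ]), True, np.float64(0.4012136183931818))
hov [ 0.588 -0.017  0.112] (array([-0.465,  0.083,  2.27 ,  1.099,  0.809,  1.531]), True, np.float64(0.3001570615300846))
pl [ 0.553 -0.024  0.077] (array([-0.519,  0.1  ,  2.342,  1.152,  0.803,  1.397]), True, np.float64(0.22767197434095898))
out [ 0.496 -0.075  0.156] (array([-0.703, -0.095,  2.342,  0.942,  1.015,  1.527]), True, np.float64(0.22777603904836408))
[[ 0.415 -0.308  0.318]
 [ 0.427 -0.271  0.296]
 [ 0.436 -0.236  0.276]
 [ 0.443 -0.20
[... 1143 characters left out ...]
gripper": 0.06}, {"xyz": [-0.0257, -0.0237, -0.0086], "delta_rot": [0.035, 0.118, -0.085], "gripper": 0.06}, {"xyz": [-0.0251, -0.0261, -0.0129], "delta_rot": [0.049, 0.116, -0.087], "gripper": 0.06}, {"xyz": [-0.0245, -0.0287, -0.0165], "delta_rot": [0.063, 0.111, -0.09], "gripper": 0.06}, {"xyz": [-0.0239, -0.0315, -0.0198], "delta_rot": [0.075, 0.106, -0.092], "gripper": 0.06}, {"xyz": [-0.0236, -0.0344, -0.0226], "delta_rot": [0.087, 0.1, -0.093], "gripper": 0.06}, {"xyz": [-0.0234, -0.0372, -0.0249], "delta_rot": [0.098, 0.093, -0.094], "gripper": 0.06}, {"xyz": [-0.0234, -0.0401, -0.0266], "delta_rot": [0.107, 0.085, -0.096], "gripper": 0.06}]
max 0.0535082236670215 0.16700299398513788
```

```bash
sed -i 's/TH,SG,G=-20,1/TH,SG,G=-20,-1/' kin.py; python3 - <<'E'
from kin import *
np.set_printoptions(precision=3,suppress=True)
s,c=cur(); q0=np.array(s['q'])
for nm,P in dict(pre=grasp(.11),g=grasp(),lift=grasp(0,(0,0,.06)),lift2=grasp(0,(-.03,0,.12)),hov2=place(0,(-.03,0,.12)),hov=place(0,(-.004,0,.05)),pl=place(),out=place(.11)).items():
    i=IK(*P)[0]; print(nm,P[0],i)
q1=IK(*grasp(.11))[0][0]
n=24;pp=jpath(q0,q1,n); print(np.array([x[0] for x in pp])[::3])
o,_=rows(c,pp); show(o[:12],.06);show(o[12:],.06)
E
```

```text
pre [0.427 0.253 0.158] (array([ 0.979, -0.067,  2.313, -0.951,  0.997, -1.545]), True, np.float64(0.25709737058012605))
g [0.497 0.222 0.078] (array([ 0.801,  0.11 ,  2.326, -1.159,  0.791, -1.414]), True, np.float64(0.15124700352088105))
lift [0.542 0.227 0.117] (array([ 0.735,  0.098,  2.24 , -1.1  ,  0.793, -1.565]), True, np.float64(0.21013085989730662))
lift2 [0.569 0.229 0.178] (array([ 0.702,  0.04 ,  2.16 , -0.997,  0.84 , -1.747]), True, np.float64(0.31303328839850275))
hov2 [ 0.624 -0.009  0.177] (array([-0.416,  0.036,  2.169,  0.996,  0.851, -1.411]), True, np.float64(0.4012136183931818))
hov [ 0.588 -0.017  0.112] (array([-0.465,  0.083,  2.27 ,  1.099,  0.809, -1.61 ]), True, np.float64(0.3001570615300846))
pl [ 0.553 -0.024  0.077] (array([-0.519,  0.1  ,  2.342,  1.152,  0.803, -1.744]), True, np.float64(0.22767197434095898))
out [ 0.496 -0.075  0.156] (array([-0.703, -0.095,  2.342,  0.942,  1.015, -1.614]), True, np.float64(0.22777603904836408))
[[ 0.41  -0.32   0.326]
 [ 0.433 -0.248  0.283]
 [ 0.447 -0.182  0.248]
 [ 0.458 -0.121  0.22 ]
 [ 0.469 -0.058  0.201]
 
[... 1657 characters left out ...]
ipper": 0.06}, {"xyz": [0.0253, -0.0004, -0.0115], "delta_rot": [-0.084, -0.016, -0.191], "gripper": 0.06}, {"xyz": [0.0258, 0.0039, -0.0129], "delta_rot": [-0.084, -0.022, -0.192], "gripper": 0.06}, {"xyz": [0.0257, 0.0085, -0.0142], "delta_rot": [-0.084, -0.027, -0.192], "gripper": 0.06}, {"xyz": [0.0249, 0.013, -0.0153], "delta_rot": [-0.082, -0.033, -0.193], "gripper": 0.06}, {"xyz": [0.0234, 0.0174, -0.0162], "delta_rot": [-0.081, -0.039, -0.194], "gripper": 0.06}, {"xyz": [0.0212, 0.0216, -0.017], "delta_rot": [-0.079, -0.045, -0.194], "gripper": 0.06}, {"xyz": [0.0183, 0.0254, -0.0177], "delta_rot": [-0.076, -0.051, -0.194], "gripper": 0.06}]
max 0.035963036579243414 0.214506410160629
```

```bash
cat >> kin.py <<'E'
def screw(c,tgt,n,nd=4):
    (p,M),(P,N)=c,tgt; w=np.round(R.from_matrix(M.T@N).as_rotvec()/n,nd); w=w
    S=np.zeros((3,3));A=M.copy();D=R.from_rotvec(w).as_matrix()
    for _ in range(n): S+=A; A=A@D
    t=np.round(np.linalg.solve(S,P-p),nd)
    tr=[];A=M.copy();x=p.copy();mg=9
    for _ in range(n):
        x=x+A@t;A=A@D;tr.append(x);i=IK(x,A); mg=min(mg,i[0][2] if i else -9)
    print(n,"xyz",t.tolist(),"rot",w.tolist(),"|t|%.4f |w|%.3f margin %.2f"%(np.linalg.norm(t),np.linalg.norm(w),mg),"end err mm",np.round((x-P)*1e3,1),"minz",min(a[2] for a in tr))
    return x,A
E
python3 - <<'E'
from kin import *
s,c=cur(); q0=np.array(s['q']);q1=IK(*grasp(.11))[0][0]
for f in (1/3,2/3,1): c=screw(c,FK(q0+(q1-q0)*f),12)
E
```

```text
12 xyz [-0.0075, -0.0134, 0.0118] rot [-0.05, 0.0245, -0.1071] |t|0.0194 |w|0.121 margin 0.76 end err mm [-0.4 -0.2 -0.1] minz 0.23749537129468598
12 xyz [0.0099, -0.0137, -0.002] rot [-0.0563, 0.0054, -0.1209] |t|0.0170 |w|0.133 margin 0.51 end err mm [-0.3 -0.2  0.2] minz 0.18628930794943024
12 xyz [0.0183, 0.0081, -0.0117] rot [-0.0585, -0.0212, -0.1264] |t|0.0232 |w|0.141 margin 0.26 end err mm [ 0.2 -0.3  0.5] minz 0.15800419186823153
```

>>> arm_command(
  rows=[
    {"xyz": [-0.0075, -0.0134, 0.0118], "delta_rot": [-0.05, 0.0245, -0.1071], "gripper": 0.06},
    {"xyz": [-0.0075, -0.0134, 0.0118], "delta_rot": [-0.05, 0.0245, -0.1071], "gripper": 0.06},
    {"xyz": [-0.0075, -0.0134, 0.0118], "delta_rot": [-0.05, 0.0245, -0.1071], "gripper": 0.06},
    {"xyz": [-0.0075, -0.0134, 0.0118], "delta_rot": [-0.05, 0.0245, -0.1071], "gripper": 0.06},
    {"xyz": [-0.0075, -0.0134, 0.0118], "delta_rot": [-0.05, 0.0245, -0.1071], "gripper": 0.06},
    {"xyz": [-0.0075, -0.0134, 0.0118], "delta_rot": [-0.05, 0.0245, -0.1071], "gripper": 0.06},
    {"xyz": [-0.0075, -0.0134, 0.0118], "delta_rot": [-0.05, 0.0245, -0.1071], "gripper": 0.06},
    {"xyz": [-0.0075, -0.0134, 0.0118], "delta_rot": [-0.05, 0.0245, -0.1071], "gripper": 0.06},
    {"xyz": [-0.0075, -0.0134, 0.0118], "delta_rot": [-0.05, 0.0245, -0.1071], "gripper": 0.06},
    {"xyz": [-0.0075, -0.0134, 0.0118], "delta_rot": [-0.05, 0.0245, -0.1071], "gripper": 0.06},
    {"xyz": [-0.0075, -0.0134, 0.0118], "delta_rot": [-0.05, 0.0245, -0.1071], "gripper": 0.06},
    {"xyz": [-0.0075, -0.0134, 0.0118], "delta_rot": [-0.05, 0.0245, -0.1071], "gripper": 0.06},
  ],
)

```text
time: 2.55
tool_pos: [0.4482, -0.1624, 0.2363]
tcp_rot: [2.994, -0.386, -0.512]
wrist_force: [0.0, 0.0, -0.3]
width: 0.702
```

>>> arm_command(
  rows=[
    {"xyz": [0.0099, -0.0137, -0.002], "delta_rot": [-0.0563, 0.0054, -0.1209], "gripper": 0.06},
    {"xyz": [0.0099, -0.0137, -0.002], "delta_rot": [-0.0563, 0.0054, -0.1209], "gripper": 0.06},
    {"xyz": [0.0099, -0.0137, -0.002], "delta_rot": [-0.0563, 0.0054, -0.1209], "gripper": 0.06},
    {"xyz": [0.0099, -0.0137, -0.002], "delta_rot": [-0.0563, 0.0054, -0.1209], "gripper": 0.06},
    {"xyz": [0.0099, -0.0137, -0.002], "delta_rot": [-0.0563, 0.0054, -0.1209], "gripper": 0.06},
    {"xyz": [0.0099, -0.0137, -0.002], "delta_rot": [-0.0563, 0.0054, -0.1209], "gripper": 0.06},
    {"xyz": [0.0099, -0.0137, -0.002], "delta_rot": [-0.0563, 0.0054, -0.1209], "gripper": 0.06},
    {"xyz": [0.0099, -0.0137, -0.002], "delta_rot": [-0.0563, 0.0054, -0.1209], "gripper": 0.06},
    {"xyz": [0.0099, -0.0137, -0.002], "delta_rot": [-0.0563, 0.0054, -0.1209], "gripper": 0.06},
    {"xyz": [0.0099, -0.0137, -0.002], "delta_rot": [-0.0563, 0.0054, -0.1209], "gripper": 0.06},
    {"xyz": [0.0099, -0.0137, -0.002], "delta_rot": [-0.0563, 0.0054, -0.1209], "gripper": 0.06},
    {"xyz": [0.0099, -0.0137, -0.002], "delta_rot": [-0.0563, 0.0054, -0.1209], "gripper": 0.06},
  ],
)

```text
time: 3.75
tool_pos: [0.4757, 0.0128, 0.1861]
tcp_rot: [2.088, 1.661, -0.421]
wrist_force: [-0.3, 0.4, -0.4]
width: 0.704
```

```bash
python3 - <<'E'
from kin import *
from h import log
log()
s,c=cur(); screw(c,grasp(.11),12)
E
```

```text
3.75 q [ 0.34   0.017  2.067 -0.544  1.266 -0.782] p [0.4757 0.0128 0.1861] r [ 2.088  1.661 -0.421] w 0.704 F [-0.3  0.4 -0.4]
12 xyz [0.0183, 0.0083, -0.0117] rot [-0.0582, -0.0212, -0.1261] |t|0.0233 |w|0.140 margin 0.26 end err mm [0.2 0.6 0.3] minz 0.15781285791564345
```

>>> arm_command(
  rows=[
    {"xyz": [0.0183, 0.0083, -0.0117], "delta_rot": [-0.0582, -0.0212, -0.1261], "gripper": 0.06},
    {"xyz": [0.0183, 0.0083, -0.0117], "delta_rot": [-0.0582, -0.0212, -0.1261], "gripper": 0.06},
    {"xyz": [0.0183, 0.0083, -0.0117], "delta_rot": [-0.0582, -0.0212, -0.1261], "gripper": 0.06},
    {"xyz": [0.0183, 0.0083, -0.0117], "delta_rot": [-0.0582, -0.0212, -0.1261], "gripper": 0.06},
    {"xyz": [0.0183, 0.0083, -0.0117], "delta_rot": [-0.0582, -0.0212, -0.1261], "gripper": 0.06},
    {"xyz": [0.0183, 0.0083, -0.0117], "delta_rot": [-0.0582, -0.0212, -0.1261], "gripper": 0.06},
    {"xyz": [0.0183, 0.0083, -0.0117], "delta_rot": [-0.0582, -0.0212, -0.1261], "gripper": 0.06},
    {"xyz": [0.0183, 0.0083, -0.0117], "delta_rot": [-0.0582, -0.0212, -0.1261], "gripper": 0.06},
    {"xyz": [0.0183, 0.0083, -0.0117], "delta_rot": [-0.0582, -0.0212, -0.1261], "gripper": 0.06},
    {"xyz": [0.0183, 0.0083, -0.0117], "delta_rot": [-0.0582, -0.0212, -0.1261], "gripper": 0.06},
    {"xyz": [0.0183, 0.0083, -0.0117], "delta_rot": [-0.0582, -0.0212, -0.1261], "gripper": 0.06},
    {"xyz": [0.0183, 0.0083, -0.0117], "delta_rot": [-0.0582, -0.0212, -0.1261], "gripper": 0.06},
  ],
)

```text
time: 4.95
tool_pos: [0.4287, 0.2552, 0.1584]
tcp_rot: [0.037, 2.408, -0.382]
wrist_force: [-0.0, 0.1, -0.0]
width: 0.7
```

```bash
python3 - <<'E'
from kin import *
from h import *
log()
for n in ["scene","wrist"]:
    d=read_camera(n); cv2.imwrite(f"pics/{n}1.png",d["pixels"][:,:,::-1]); np.savez(f"{n}1.npz",**d)
s,c=cur(); screw(c,grasp(0),6); screw(c,grasp(.04),4)
E
```

```text
4.95 q [ 0.978 -0.063  2.307 -0.951  0.997 -1.548] p [0.4287 0.2552 0.1584] r [ 0.037  2.408 -0.382] w 0.7 F [-0.   0.1 -0. ]
6 xyz [-0.0, -0.0001, 0.0183] rot [-0.0004, -0.0003, -0.0001] |t|0.0183 |w|0.001 margin 0.15 end err mm [-0.2 -0.3 -0.2] minz 0.07819261516121875
4 xyz [-0.0001, -0.0001, 0.0174] rot [-0.0006, -0.0005, -0.0001] |t|0.0174 |w|0.001 margin 0.24 end err mm [0.  0.1 0.2] minz 0.10735364973824703
```

View pics/scene1.png

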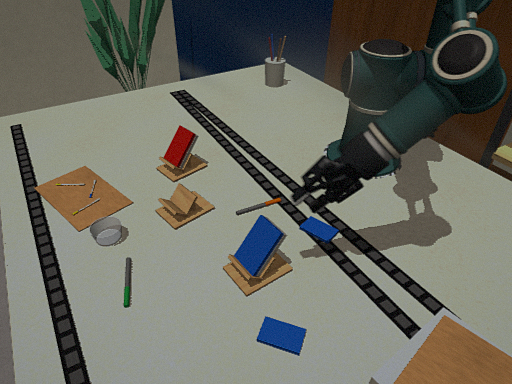

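View pics/wrist1.png

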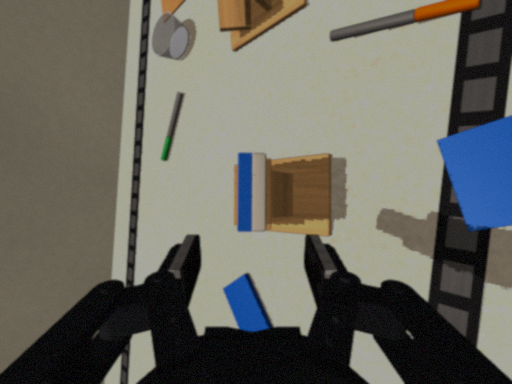

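Wrist view: the box's end shows edge-on, blue at columns 238-252 and white at 252-266. The dividing line sits at column 252, midway between the fingers, and is parallel to the pads. I'll advance along the tool axis.

>>> arm_command(
  rows=[
    {"xyz": [0, 0, 0.0175], "delta_rot": [0, 0, 0], "gripper": 0.06},
    {"xyz": [0, 0, 0.0175], "delta_rot": [0, 0, 0], "gripper": 0.06},
    {"xyz": [0, 0, 0.0175], "delta_rot": [0, 0, 0], "gripper": 0.06},
    {"xyz": [0, 0, 0.0175], "delta_rot": [0, 0, 0], "gripper": 0.06},
    {"xyz": [0, 0, 0], "delta_rot": [0, 0, 0], "gripper": 0.06},
  ],
)

```text
time: 5.55
tool_pos: [0.4739, 0.2325, 0.1072]
tcp_rot: [0.052, 2.41, -0.387]
wrist_force: [-0.1, 0.3, -0.4]
width: 0.7
```

```bash
python3 - <<'E'
from kin import *
from h import *
log()
d=read_camera("wrist"); cv2.imwrite("pics/wrist2.png",d["pixels"][:,:,::-1]); np.savez("wrist2.npz",**d)
w=world(d);hsv=cv2.cvtColor(d["pixels"],cv2.COLOR_RGB2HSV)
m=(hsv[...,0]>100)&(hsv[...,0]<125)&(hsv[...,1]>130)&(hsv[...,2]>40)
P=w[m];P=P[(P[:,2]>.03)&(P[:,0]<.6)&(P[:,0]>.4)]; print(len(P), np.nanmean(P,0) if len(P) else 0)
s,c=cur(); screw(c,grasp(0),4)
E
```

```text
5.55 q [ 0.859  0.046  2.32  -1.068  0.864 -1.472] p [0.4739 0.2325 0.1072] r [ 0.052  2.41  -0.387] w 0.7 F [-0.1  0.3 -0.4]
2160 [0.47300473 0.22772601 0.11411338]
4 xyz [0.0006, 0.0001, 0.0097] rot [-0.0017, -0.0008, -0.002] |t|0.0097 |w|0.003 margin 0.15 end err mm [-0.1  0.1  0. ] minz 0.07836856366785563
```

View pics/wrist2.png

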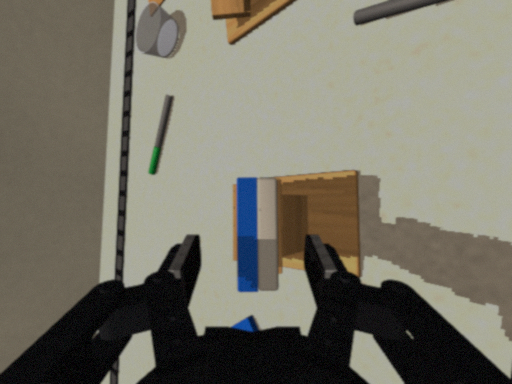

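>>> arm_command(
  rows=[
    {"xyz": [0.0006, 0.0001, 0.0097], "delta_rot": [-0.0017, -0.0008, -0.002], "gripper": 0.06},
    {"xyz": [0.0006, 0.0001, 0.0097], "delta_rot": [-0.0017, -0.0008, -0.002], "gripper": 0.06},
    {"xyz": [0.0006, 0.0001, 0.0097], "delta_rot": [-0.0017, -0.0008, -0.002], "gripper": 0.06},
    {"xyz": [0.0006, 0.0001, 0.0097], "delta_rot": [-0.0017, -0.0008, -0.002], "gripper": 0.06},
    {"xyz": [0, 0, 0], "delta_rot": [0, 0, 0], "gripper": 0.06},
  ],
)

```text
time: 6.1
tool_pos: [0.4959, 0.2227, 0.0777]
tcp_rot: [0.037, 2.409, -0.381]
wrist_force: [-0.2, 0.3, 0.8]
width: 0.704
```

```bash
python3 - <<'E'
from kin import *
from h import *
log()
for n in ["scene","wrist"]:
    d=read_camera(n); im=d["pixels"][:,:,::-1]; 
    if n=="scene": im=cv2.resize(im[170:320,200:370],None,fx=4,fy=4)
    cv2.imwrite(f"pics/{n}3.png",im); np.savez(f"{n}3.npz",**d)
s,c=cur(); screw(c,grasp(0),1)
print((frame(YB).T@(c[0]-BLUE)))
E
```

```text
6.1 q [ 0.802  0.111  2.327 -1.158  0.791 -1.413] p [0.4959 0.2227 0.0777] r [ 0.037  2.409 -0.381] w 0.704 F [-0.2  0.3  0.8]
1 xyz [-0.0002, -0.0011, 0.001] rot [0.0018, 0.0003, 0.0002] |t|0.0015 |w|0.002 margin 0.15 end err mm [0. 0. 0.] minz 0.07837102202534085
[-0.00997262 -0.00501809  0.00083414]
```

View pics/scene3.png

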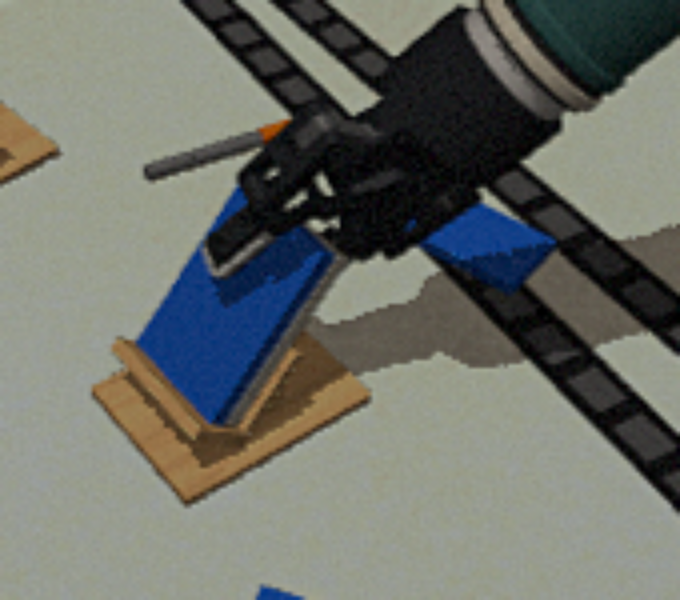

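View pics/wrist3.png

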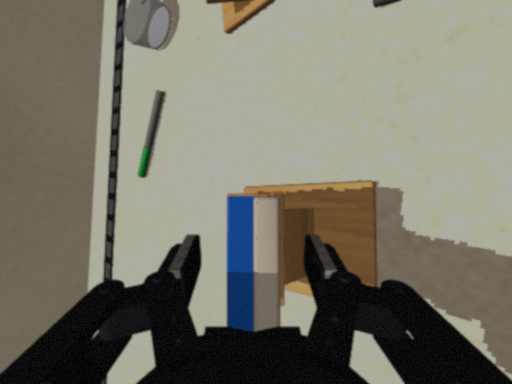

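The scene view shows the fingers straddling the upper part of the box, with the joint line at column 253 in the wrist view. Closing now.

>>> arm_command(
  rows=[
    {"xyz": [0, 0, 0], "delta_rot": [0, 0, 0], "gripper": 0.03},
    {"xyz": [0, 0, 0], "delta_rot": [0, 0, 0], "gripper": 0.026},
    {"xyz": [0, 0, 0], "delta_rot": [0, 0, 0], "gripper": 0.02},
    {"xyz": [0, 0, 0], "delta_rot": [0, 0, 0], "gripper": 0.015},
    {"xyz": [0, 0, 0], "delta_rot": [0, 0, 0], "gripper": 0.01},
  ],
  force=45,
)

```text
time: 6.7
tool_pos: [0.4955, 0.2241, 0.0791]
tcp_rot: [0.038, 2.408, -0.377]
wrist_force: [-6.1, 0.4, 3.4]
width: 0.277
```

```bash
python3 - <<'E'
from kin import *
from h import *
s=log(); print(s['width']*85.4)
d=read_camera("wrist"); cv2.imwrite(f"pics/wrist4.png",d["pixels"][:,:,::-1])
s,c=cur()
Bf=frame(YB)
# lift: 60 mm along n (tool -x), then lift2
c1=screw(c,(c[0]+Bf@[-.002,0,.06],c[1]),5); c2=screw(c1,(c[0]+Bf@[-.03,0,.12],c[1]),4)
E
```

```text
6.7 q [ 0.804  0.108  2.326 -1.156  0.792 -1.414] p [0.4955 0.2241 0.0791] r [ 0.038  2.408 -0.377] w 0.277 F [-6.1  0.4  3.4]
23.68019403984257
5 xyz [-0.012, -0.0001, -0.0004] rot [0.0, 0.0, 0.0] |t|0.0120 |w|0.000 margin 0.17 end err mm [-0.1  0.2  0.1] minz 0.08720120573451622
4 xyz [-0.015, -0.0024, -0.0065] rot [0.0, 0.0, 0.0] |t|0.0165 |w|0.000 margin 0.24 end err mm [ 0.1 -0.  -0.1] minz 0.13429351850442048
```

View pics/wrist4.png

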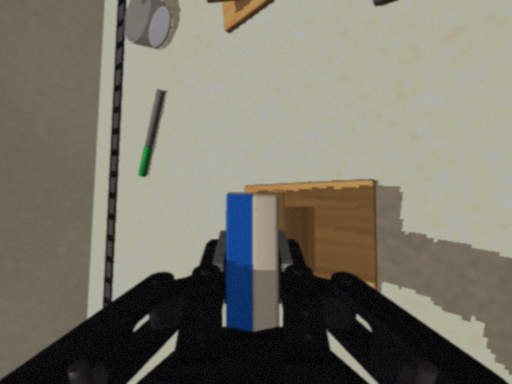

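The grip holds at 23.7 mm, with lid and base flush between the pads. Lifting off the board.

>>> arm_command(
  rows=[
    {"xyz": [-0.004, 0, 0], "delta_rot": [0, 0, 0], "gripper": 0.01},
    {"xyz": [-0.008, 0, -0.0005], "delta_rot": [0, 0, 0], "gripper": 0.01},
    {"xyz": [-0.012, 0, -0.0005], "delta_rot": [0, 0, 0], "gripper": 0.01},
    {"xyz": [-0.012, 0, -0.0005], "delta_rot": [0, 0, 0], "gripper": 0.01},
    {"xyz": [-0.012, 0, -0.0005], "delta_rot": [0, 0, 0], "gripper": 0.01},
    {"xyz": [-0.012, 0, -0.0005], "delta_rot": [0, 0, 0], "gripper": 0.01},
    {"xyz": [-0.015, -0.0024, -0.0065], "delta_rot": [0, 0, 0], "gripper": 0.01},
    {"xyz": [-0.015, -0.0024, -0.0065], "delta_rot": [0, 0, 0], "gripper": 0.01},
    {"xyz": [-0.015, -0.0024, -0.0065], "delta_rot": [0, 0, 0], "gripper": 0.01},
    {"xyz": [-0.015, -0.0024, -0.0065], "delta_rot": [0, 0, 0], "gripper": 0.01},
    {"xyz": [0, 0, 0], "delta_rot": [0, 0, 0], "gripper": 0.01},
  ],
  force=45,
)

```text
time: 7.85
tool_pos: [0.5702, 0.2325, 0.1825]
tcp_rot: [0.04, 2.404, -0.374]
wrist_force: [0.4, -0.5, 0.0]
width: 0.275
```

```bash
python3 - <<'E'
from kin import *
from h import *
np.set_printoptions(precision=3,suppress=True)
s=log(); print(s['width']*85.4)
for n in ["scene","wrist"]:
    d=read_camera(n); im=d["pixels"][:,:,::-1]; 
    if n=="scene":
        im=cv2.resize(im[150:320,160:390],None,fx=3,fy=3)
        w=world(d);hsv=cv2.cvtColor(d["pixels"],cv2.COLOR_RGB2HSV)
        m=(hsv[...,0]>100)&(hsv[...,0]<125)&(hsv[...,1]>130)&(hsv[...,2]>40)
        P=w[m];P=P[(P[:,2]>.06)&(P[:,0]<.75)&(P[:,0]>.4)]; _,c=cur()
        cc,V,Q,r=pca(P); nn=V[2]*np.sign(V[2][2]); print("lid normal",nn,"toolx",c[1][:,0],"ang",np.degrees(np.arccos(abs(nn@c[1][:,0]))))
    cv2.imwrite(f"pics/{n}5.png",im)
s,c=cur(); q0=np.array(s['q']); 
P2=place(0,(-.03,0,.12)); q1=IK(*P2)[0][0]; print(q0,q1)
c_=c
for f in (.25,.5,.75,1): c_=screw(c_,FK(q0+(q1-q0)*f),10); print(c_[0])
E
```

```text
7.85 q [ 0.705  0.038  2.155 -0.996  0.841 -1.746] p [0.57  0.233 0.182] r [ 0.04   2.404 -0.374] w 0.275 F [ 0.4 -0.5  0. ]
23.525443169866715
lid normal [0.763 0.081 0.642] toolx [-0.761 -0.072 -0.645] ang 0.5725389579472836
[ 0.706  0.039  2.159 -0.995  0.841 -1.745] [-0.416  0.036  2.169  0.996  0.851 -1.411]
10 xyz [0.005, -0.0106, 0.007] rot [0.0109, 0.04, 0.0648] |t|0.0137 |w|0.077 margin 0.36 end err mm [-0.  -0.1 -0.2] minz 0.10821310953135474
[0.523 0.128 0.108]
10 xyz [-0.0009, -0.0038, 0.0026] rot [0.0044, 0.035, 0.0688] |t|0.0047 |w|0.077 margin 0.41 end err mm [ 0.4 -0.1  0.5] minz 0.08267006024116581
[0.5   0.098 0.083]
10 xyz [-0.001, 0.0046, -0.0023] rot [-0.0041, 0.0351, 0.0689] |t|0.0052 |w|0.077 margin 0.40 end err mm [-0.   0.4 -0.4] minz 0.08539256855051928
[0.54  0.077 0.107]
10 xyz [0.0045, 0.0116, -0.007] rot [-0.0107, 0.0402, 0.0646] |t|0.0143 |w|0.077 margin 0.40 end err mm [-0.3 -0.4 -0.2] minz 0.11470647846303109
[ 0.624 -0.009  0.177]
```

View pics/scene5.png

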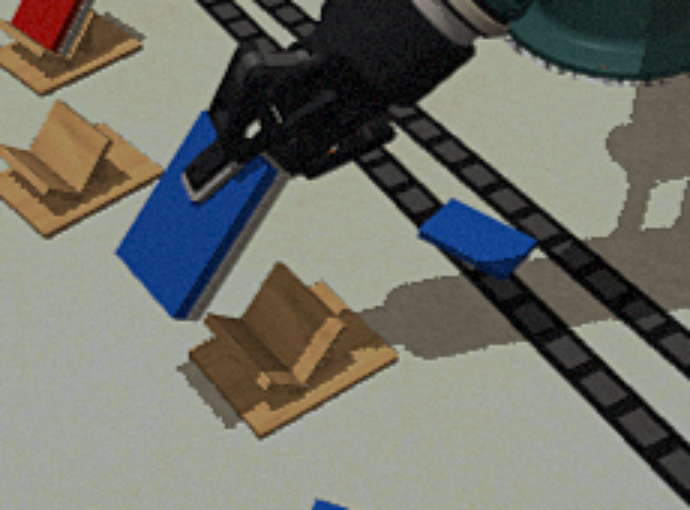

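View pics/wrist5.png

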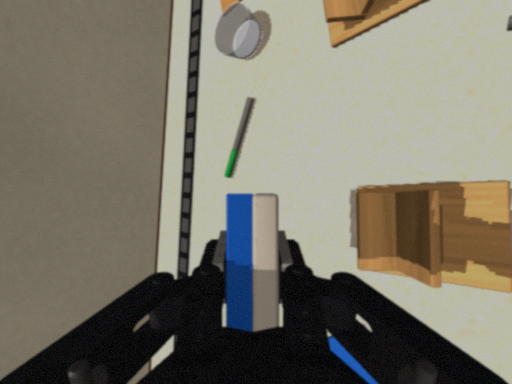

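The box is closed and clear of its rest; the lid normal is within 0.6° of the tool axis. The direct path dips too low, so I'll lift higher before turning.

```bash
python3 - <<'E'
from kin import *
np.set_printoptions(precision=3,suppress=True)
s,c=cur(); up=np.array([0,0,.16])
A=(c[0]+up,c[1]);P2=place(0,(-.03,0,.12));B=(P2[0]+up,P2[1])
qa,qb=IK(*A)[0][0],IK(*B)[0][0];print(qa,IK(*A)[0][1:],qb,IK(*B)[0][1:])
c_=screw(c,A,5)
for k in range(1,4): c_=screw(c_,FK(qa+(qb-qa)*k/3),12); print(c_[0])
screw(c_,P2,5)
E
```

```text
[ 0.706 -0.122  1.996 -0.808  1.044 -2.06 ] (True, np.float64(0.4899969825763133)) [-0.416 -0.128  2.006  0.812  1.055 -1.096] (True, np.float64(0.563618650643916))
5 xyz [-0.0206, -0.0083, -0.023] rot [0.0, 0.0, 0.0] |t|0.0320 |w|0.000 margin 0.36 end err mm [ 0.1 -0.  -0.1] minz 0.2112620615018135
12 xyz [0.0021, -0.0088, 0.0071] rot [0.0043, 0.0377, 0.0757] |t|0.0115 |w|0.085 margin 0.52 end err mm [-0.4  0.1 -0.4] minz 0.25921195511755196
[0.542 0.129 0.259]
12 xyz [-0.0042, 0.0004, 0.0002] rot [0.0001, 0.0324, 0.0795] |t|0.0042 |w|0.086 margin 0.57 end err mm [ 0.1 -0.   0.4] minz 0.2590241939620396
[0.556 0.082 0.259]
12 xyz [0.0016, 0.0098, -0.0068] rot [-0.0041, 0.0378, 0.0756] |t|0.0120 |w|0.085 margin 0.56 end err mm [ 0.3 -0.5  0.4] minz 0.2674154225189755
[ 0.624 -0.009  0.337]
5 xyz [-0.0206, 0.0083, 0.0231] rot [0.0, -0.0001, -0.0001] |t|0.0320 |w|0.000 margin 0.40 end err mm [0.2 0.  0.2] minz 0.17687882788948484
```

Smooth and within limits; sending it.

>>> arm_command(
  rows=[
    {"xyz": [-0.0206, -0.0083, -0.023], "delta_rot": [0, 0, 0], "gripper": 0.01},
    {"xyz": [-0.0206, -0.0083, -0.023], "delta_rot": [0, 0, 0], "gripper": 0.01},
    {"xyz": [-0.0206, -0.0083, -0.023], "delta_rot": [0, 0, 0], "gripper": 0.01},
    {"xyz": [-0.0206, -0.0083, -0.023], "delta_rot": [0, 0, 0], "gripper": 0.01},
    {"xyz": [-0.0206, -0.0083, -0.023], "delta_rot": [0, 0, 0], "gripper": 0.01},
  ],
  force=45,
)

```text
time: 8.45
tool_pos: [0.5672, 0.231, 0.3381]
tcp_rot: [0.037, 2.41, -0.381]
wrist_force: [0.2, 0.5, -1.5]
width: 0.273
```

>>> arm_command(
  rows=[
    {"xyz": [0.0021, -0.0088, 0.0071], "delta_rot": [0.0043, 0.0377, 0.0757], "gripper": 0.01},
    {"xyz": [0.0021, -0.0088, 0.0071], "delta_rot": [0.0043, 0.0377, 0.0757], "gripper": 0.01},
    {"xyz": [0.0021, -0.0088, 0.0071], "delta_rot": [0.0043, 0.0377, 0.0757], "gripper": 0.01},
    {"xyz": [0.0021, -0.0088, 0.0071], "delta_rot": [0.0043, 0.0377, 0.0757], "gripper": 0.01},
    {"xyz": [0.0021, -0.0088, 0.0071], "delta_rot": [0.0043, 0.0377, 0.0757], "gripper": 0.01},
    {"xyz": [0.0021, -0.0088, 0.0071], "delta_rot": [0.0043, 0.0377, 0.0757], "gripper": 0.01},
    {"xyz": [0.0021, -0.0088, 0.0071], "delta_rot": [0.0043, 0.0377, 0.0757], "gripper": 0.01},
    {"xyz": [0.0021, -0.0088, 0.0071], "delta_rot": [0.0043, 0.0377, 0.0757], "gripper": 0.01},
    {"xyz": [0.0021, -0.0088, 0.0071], "delta_rot": [0.0043, 0.0377, 0.0757], "gripper": 0.01},
    {"xyz": [0.0021, -0.0088, 0.0071], "delta_rot": [0.0043, 0.0377, 0.0757], "gripper": 0.01},
    {"xyz": [0.0021, -0.0088, 0.0071], "delta_rot": [0.0043, 0.0377, 0.0757], "gripper": 0.01},
    {"xyz": [0.0021, -0.0088, 0.0071], "delta_rot": [0.0043, 0.0377, 0.0757], "gripper": 0.01},
  ],
)

```text
time: 9.65
tool_pos: [0.5408, 0.1284, 0.2569]
tcp_rot: [1.306, 2.496, 0.006]
wrist_force: [0.4, -0.8, -1.7]
width: 0.276
```

>>> arm_command(
  rows=[
    {"xyz": [-0.0042, 0.0004, 0.0002], "delta_rot": [0.0001, 0.0324, 0.0795], "gripper": 0.01},
    {"xyz": [-0.0042, 0.0004, 0.0002], "delta_rot": [0.0001, 0.0324, 0.0795], "gripper": 0.01},
    {"xyz": [-0.0042, 0.0004, 0.0002], "delta_rot": [0.0001, 0.0324, 0.0795], "gripper": 0.01},
    {"xyz": [-0.0042, 0.0004, 0.0002], "delta_rot": [0.0001, 0.0324, 0.0795], "gripper": 0.01},
    {"xyz": [-0.0042, 0.0004, 0.0002], "delta_rot": [0.0001, 0.0324, 0.0795], "gripper": 0.01},
    {"xyz": [-0.0042, 0.0004, 0.0002], "delta_rot": [0.0001, 0.0324, 0.0795], "gripper": 0.01},
    {"xyz": [-0.0042, 0.0004, 0.0002], "delta_rot": [0.0001, 0.0324, 0.0795], "gripper": 0.01},
    {"xyz": [-0.0042, 0.0004, 0.0002], "delta_rot": [0.0001, 0.0324, 0.0795], "gripper": 0.01},
    {"xyz": [-0.0042, 0.0004, 0.0002], "delta_rot": [0.0001, 0.0324, 0.0795], "gripper": 0.01},
    {"xyz": [-0.0042, 0.0004, 0.0002], "delta_rot": [0.0001, 0.0324, 0.0795], "gripper": 0.01},
    {"xyz": [-0.0042, 0.0004, 0.0002], "delta_rot": [0.0001, 0.0324, 0.0795], "gripper": 0.01},
    {"xyz": [-0.0042, 0.0004, 0.0002], "delta_rot": [0.0001, 0.0324, 0.0795], "gripper": 0.01},
  ],
)

```text
time: 10.85
tool_pos: [0.5549, 0.0823, 0.257]
tcp_rot: [-2.466, -1.803, -0.495]
wrist_force: [-0.7, 0.0, -1.1]
width: 0.276
```

```bash
python3 - <<'E'
from kin import *
from h import *
s=log(); print(s['width']*85.4)
s,c=cur(); P2=place(0,(-.03,0,.12));B=(P2[0]+[0,0,.16],P2[1]); screw(c,B,12)
E
```

```text
10.85 q [-0.043 -0.125  2.004  0.272  1.053 -1.416] p [0.5549 0.0823 0.257 ] r [-2.466 -1.803 -0.495] w 0.276 F [-0.7  0.  -1.1]
23.570088042627418
12 xyz [0.0018, 0.0098, -0.0069] rot [-0.0043, 0.038, 0.0752] |t|0.0121 |w|0.084 margin 0.56 end err mm [0.1 0.4 0.3] minz 0.26547094892687
```

>>> arm_command(
  rows=[
    {"xyz": [0.0018, 0.0098, -0.0069], "delta_rot": [-0.0043, 0.038, 0.0752], "gripper": 0.01},
    {"xyz": [0.0018, 0.0098, -0.0069], "delta_rot": [-0.0043, 0.038, 0.0752], "gripper": 0.01},
    {"xyz": [0.0018, 0.0098, -0.0069], "delta_rot": [-0.0043, 0.038, 0.0752], "gripper": 0.01},
    {"xyz": [0.0018, 0.0098, -0.0069], "delta_rot": [-0.0043, 0.038, 0.0752], "gripper": 0.01},
    {"xyz": [0.0018, 0.0098, -0.0069], "delta_rot": [-0.0043, 0.038, 0.0752], "gripper": 0.01},
    {"xyz": [0.0018, 0.0098, -0.0069], "delta_rot": [-0.0043, 0.038, 0.0752], "gripper": 0.01},
    {"xyz": [0.0018, 0.0098, -0.0069], "delta_rot": [-0.0043, 0.038, 0.0752], "gripper": 0.01},
    {"xyz": [0.0018, 0.0098, -0.0069], "delta_rot": [-0.0043, 0.038, 0.0752], "gripper": 0.01},
    {"xyz": [0.0018, 0.0098, -0.0069], "delta_rot": [-0.0043, 0.038, 0.0752], "gripper": 0.01},
    {"xyz": [0.0018, 0.0098, -0.0069], "delta_rot": [-0.0043, 0.038, 0.0752], "gripper": 0.01},
    {"xyz": [0.0018, 0.0098, -0.0069], "delta_rot": [-0.0043, 0.038, 0.0752], "gripper": 0.01},
    {"xyz": [0.0018, 0.0098, -0.0069], "delta_rot": [-0.0043, 0.038, 0.0752], "gripper": 0.01},
  ],
)

```text
time: 12.05
tool_pos: [0.6244, -0.0081, 0.3373]
tcp_rot: [-2.558, -0.437, -0.89]
wrist_force: [0.4, 0.4, -1.9]
width: 0.273
```

>>> arm_command(
  rows=[
    {"xyz": [-0.0206, 0.0083, 0.0231], "delta_rot": [0, 0, 0], "gripper": 0.01},
    {"xyz": [-0.0206, 0.0083, 0.0231], "delta_rot": [0, 0, 0], "gripper": 0.01},
    {"xyz": [-0.0206, 0.0083, 0.0231], "delta_rot": [0, 0, 0], "gripper": 0.01},
    {"xyz": [-0.0206, 0.0083, 0.0231], "delta_rot": [0, 0, 0], "gripper": 0.01},
    {"xyz": [-0.0206, 0.0083, 0.0231], "delta_rot": [0, 0, 0], "gripper": 0.01},
    {"xyz": [0, 0, 0], "delta_rot": [0, 0, 0], "gripper": 0.01},
  ],
)

```text
time: 12.65
tool_pos: [0.6209, -0.0056, 0.1713]
tcp_rot: [-2.558, -0.438, -0.877]
wrist_force: [-0.5, -0.2, -2.1]
width: 0.273
```

```bash
python3 - <<'E'
from kin import *
from h import *
np.set_printoptions(precision=4,suppress=True)
s=log(); print(s['width']*85.4)
for n in ["scene","top","wrist"]:
    d=read_camera(n); np.savez(f"{n}6.npz",**d); im=d["pixels"][:,:,::-1]; _,c=cur()
    if n=="scene": im=cv2.resize(im[100:270,100:330],None,fx=3,fy=3)
    if n=="top": im=cv2.resize(im[100:240,220:400],None,fx=4,fy=4)
    cv2.imwrite(f"pics/{n}6.png",im)
s,c=cur()
screw(c,place(0,(-.004,0,.012)),8)
E
```

```text
12.65 q [-0.413  0.04   2.174  0.994  0.851 -1.411] p [ 0.6209 -0.0056  0.1713] r [-2.558 -0.438 -0.877] w 0.273 F [-0.5 -0.2 -2.1]
23.321182086483944
8 xyz [-0.014, 0.0012, 0.0031] rot [-0.0, -0.0003, 0.0006] |t|0.0144 |w|0.001 margin 0.24 end err mm [-0.1  0.   0. ] minz 0.08737487762380504
```

View pics/scene6.png

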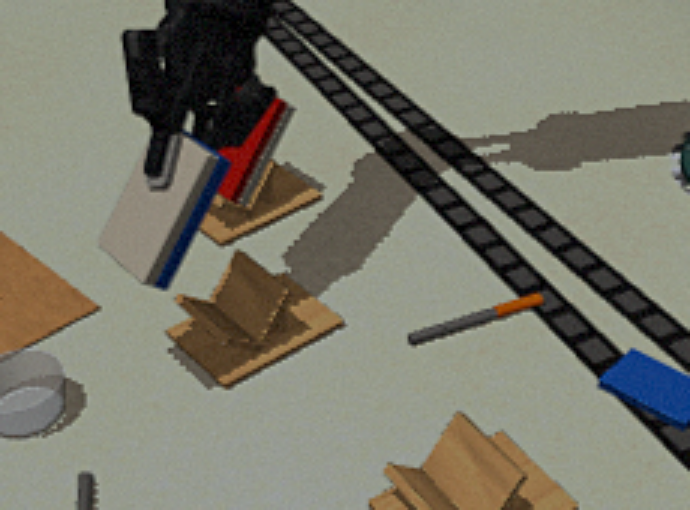

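View pics/top6.png

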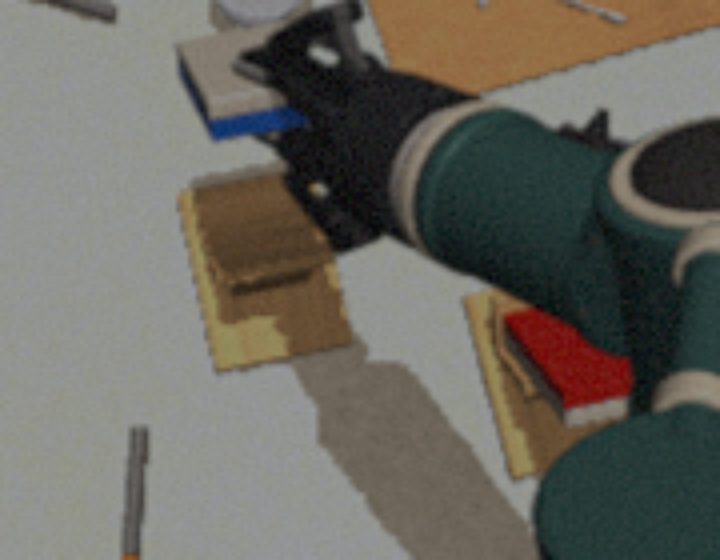

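View pics/wrist6.png

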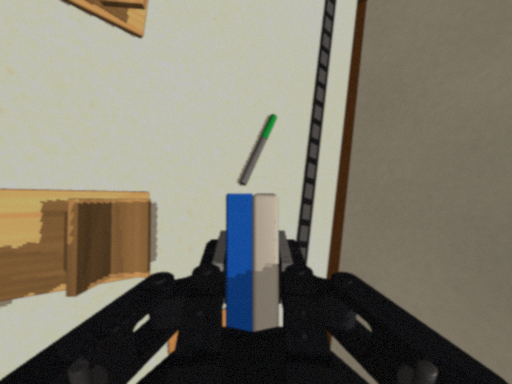

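The views show the box turned over: white base up, blue lid below, and closed. It is hovering beyond the rest, and the red box is untouched. Before lowering I'll check how the box sits in the hand.

```bash
cat > held.py <<'E'
from kin import *
from h import *
np.set_printoptions(precision=4,suppress=True)
import sys
def held(tag):
    _,c=cur()
    # expected box from tool: invert toolpose
    th=np.radians(TH);zt=np.array([np.cos(th),np.sin(th),0]);xt=np.array([0,0,SG]);T=np.stack([xt,np.cross(zt,xt),zt],1)
    B=c[1]@T.T; ce=c[0]-B@(np.array(G)+.0187*zt)
    print("exp centre",ce)
    for n in ["scene","top"]:
        d=load(n+tag);w=world(d);P=w.reshape(-1,3);px=d["pixels"].reshape(-1,3).astype(int)
        L=(P-ce)@B; k=(abs(L[:,0])<.065)&(abs(L[:,1])<.045)&(L[:,2]<-.006)&(L[:,2]>-.02)&(px.min(1)>60)&(px.max(1)-px.min(1)<50)
        Q=L[k]
        if len(Q)<50: print(n,len(Q)); continue
        cc,V,q,r=pca(Q); nn=V[2]*np.sign(V[2][2])
        print(n,len(Q),"base face z %.4f"%cc[2],"normal in exp box",nn,"x ext",np.percentile(q[:,0],[.5,99.5]),"y ext",np.percentile(q[:,1],[.5,99.5]))
held(sys.argv[1])
E
python3 held.py 6
```

```text
exp centre [ 0.6343 -0.0124  0.1734]
scene 56 base face z -0.0084 normal in exp box [-0.0215  0.119   0.9927] x ext [-0.0434 -0.0046] y ext [-0.018   0.0101]
top 287 base face z -0.0070 normal in exp box [-0.0029  0.0076  1.    ] x ext [-0.0492  0.0538] y ext [-0.0375  0.0231]
```

```bash
python3 - <<'E'
from kin import *
from h import *
np.set_printoptions(precision=4,suppress=True)
for k in range(3):
    s=bot.read_state(); print(s['time'],s['tool_pos'],FK(s['q'])[0],s['joint_vel'],s['q'])
    d=read_camera("top")
np.savez("top7.npz",**d); d=read_camera("scene");np.savez("scene7.npz",**d)
print(place(0,(-.03,0,.12)))
E
sed -i 's/(L\[:,2\]<-.006)&(L\[:,2\]>-.02)/(L[:,2]<.004)\&(L[:,2]>-.025)/' held.py; python3 held.py 7
```

```text
12.8 [ 0.6262 -0.0076  0.1799] [ 0.6262 -0.0076  0.1799] [-0.0013 -0.0222 -0.0333  0.0047 -0.0006 -0.0087] [-0.4131  0.0344  2.1647  0.9961  0.8515 -1.4099]
12.85 [ 0.627  -0.008   0.1812] [ 0.627  -0.008   0.1812] [-0.0007 -0.0147 -0.0176  0.0034 -0.0019 -0.0057] [-0.4132  0.0334  2.1635  0.9963  0.8514 -1.4103]
12.9 [ 0.6273 -0.0082  0.1818] [ 0.6273 -0.0082  0.1818] [-0.0003 -0.0081 -0.0047  0.0026 -0.0027 -0.005 ] [-0.4132  0.0329  2.163   0.9964  0.8513 -1.4106]
(array([ 0.624 , -0.0089,  0.1767]), array([[ 0.7493,  0.4104,  0.5197],
       [ 0.1593, -0.8734,  0.4601],
       [ 0.6428, -0.262 , -0.7198]]))
exp centre [ 0.6354 -0.013   0.1753]
scene 849 base face z -0.0113 normal in exp box [0.0052 0.0055 1.    ] x ext [-0.0502  0.0528] y ext [-0.0365  0.029 ]
top 413 base face z -0.0122 normal in exp box [0.0175 0.0016 0.9998] x ext [-0.0524  0.0518] y ext [-0.0359  0.0276]
```

```bash
python3 - <<'E'
from kin import *
s,c=cur(); c=screw(c,place(0,(-.005,-.0038,.012)),9); screw(c,place(0,(-.004,-.0038,.003)),4)
E
```

```text
9 xyz [-0.0127, 0.0014, 0.0026] rot [0.0002, -0.0006, 0.0008] |t|0.0130 |w|0.001 margin 0.25 end err mm [-0.2 -0.5 -0.2] minz 0.08794008904811132
4 xyz [-0.0022, -0.0, 0.0003] rot [-0.0, 0.0001, 0.0001] |t|0.0022 |w|0.000 margin 0.23 end err mm [-0.  -0.  -0.2] minz 0.08142024163957355
```

>>> arm_command(
  rows=[
    {"xyz": [-0.0127, 0.0014, 0.0026], "delta_rot": [0.0002, -0.0006, 0.0008], "gripper": 0.01},
    {"xyz": [-0.0127, 0.0014, 0.0026], "delta_rot": [0.0002, -0.0006, 0.0008], "gripper": 0.01},
    {"xyz": [-0.0127, 0.0014, 0.0026], "delta_rot": [0.0002, -0.0006, 0.0008], "gripper": 0.01},
    {"xyz": [-0.0127, 0.0014, 0.0026], "delta_rot": [0.0002, -0.0006, 0.0008], "gripper": 0.01},
    {"xyz": [-0.0127, 0.0014, 0.0026], "delta_rot": [0.0002, -0.0006, 0.0008], "gripper": 0.01},
    {"xyz": [-0.0127, 0.0014, 0.0026], "delta_rot": [0.0002, -0.0006, 0.0008], "gripper": 0.01},
    {"xyz": [-0.0127, 0.0014, 0.0026], "delta_rot": [0.0002, -0.0006, 0.0008], "gripper": 0.01},
    {"xyz": [-0.0127, 0.0014, 0.0026], "delta_rot": [0.0002, -0.0006, 0.0008], "gripper": 0.01},
    {"xyz": [-0.0127, 0.0014, 0.0026], "delta_rot": [0.0002, -0.0006, 0.0008], "gripper": 0.01},
    {"xyz": [0, 0, 0], "delta_rot": [0, 0, 0], "gripper": 0.01},
    {"xyz": [0, 0, 0], "delta_rot": [0, 0, 0], "gripper": 0.01},
    {"xyz": [0, 0, 0], "delta_rot": [0, 0, 0], "gripper": 0.01},
  ],
)

```text
time: 14.2
tool_pos: [0.5592, -0.0269, 0.0872]
tcp_rot: [-2.559, -0.436, -0.888]
wrist_force: [0.2, 0.2, -0.8]
width: 0.273
```

```bash
python3 - <<'E'
from kin import *
from h import *
for n in ["scene","top"]:
    d=read_camera(n); np.savez(f"{n}8.npz",**d); im=d["pixels"][:,:,::-1]
    if n=="scene": im=cv2.resize(im[120:260,120:290],None,fx=4,fy=4)
    cv2.imwrite(f"pics/{n}8.png",im)
s=log()
s,c=cur(); screw(c,place(0,(-.005,-.0038,.012)),1); c=screw(c,place(0,(-.004,-.0038,.002)),4);
E
python3 held.py 8
```

```text
14.3 q [-0.517  0.091  2.324  1.127  0.814 -1.707] p [ 0.5589 -0.0266  0.0869] r [-2.559 -0.436 -0.887] w 0.274 F [ 0.2 -0.4 -1.7]
1 xyz [0.0014, -0.0002, -0.0004] rot [-0.0009, 0.0015, -0.0005] |t|0.0015 |w|0.002 margin 0.25 end err mm [ 0.  0. -0.] minz 0.08811590373301582
4 xyz [-0.0022, 0.0, 0.0001] rot [-0.0002, 0.0004, -0.0001] |t|0.0022 |w|0.000 margin 0.23 end err mm [-0.2  0.   0. ] minz 0.08093875392718645
exp centre [ 0.5669 -0.0315  0.0803]
scene 739 base face z -0.0115 normal in exp box [ 0.0101 -0.0001  0.9999] x ext [-0.0502  0.053 ] y ext [-0.0363  0.0293]
top 466 base face z -0.0125 normal in exp box [0.016  0.0004 0.9999] x ext [-0.0527  0.0631] y ext [-0.0363  0.0296]
```

View pics/scene8.png

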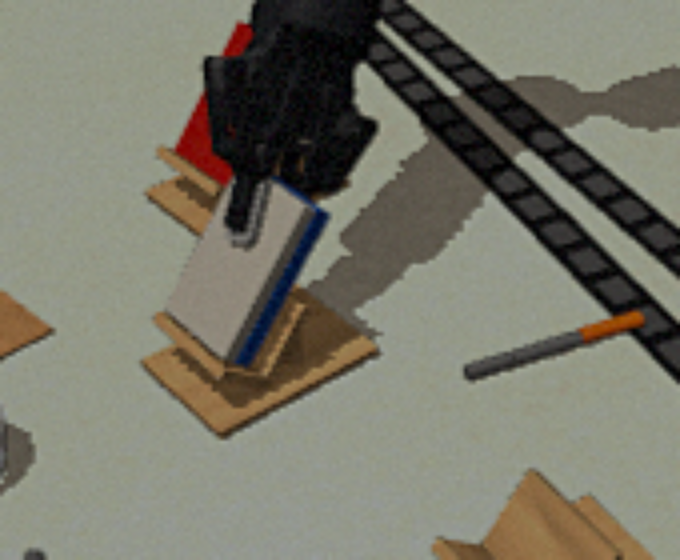

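Aligned over the board, inside the ledge. Easing down to it.

>>> arm_command(
  rows=[
    {"xyz": [-0.0022, 0, 0.0001], "delta_rot": [-0.0002, 0.0004, 0], "gripper": 0.01},
    {"xyz": [-0.0022, 0, 0.0001], "delta_rot": [-0.0002, 0.0004, 0], "gripper": 0.01},
    {"xyz": [-0.0022, 0, 0.0001], "delta_rot": [-0.0002, 0.0004, 0], "gripper": 0.01},
    {"xyz": [-0.0022, 0, 0.0001], "delta_rot": [-0.0002, 0.0004, 0], "gripper": 0.01},
    {"xyz": [0, 0, 0], "delta_rot": [0, 0, 0], "gripper": 0.01},
    {"xyz": [0, 0, 0], "delta_rot": [0, 0, 0], "gripper": 0.01},
    {"xyz": [0, 0, 0], "delta_rot": [0, 0, 0], "gripper": 0.01},
  ],
)

```text
time: 15.0
tool_pos: [0.5517, -0.0274, 0.08]
tcp_rot: [-2.558, -0.434, -0.888]
wrist_force: [2.2, 2.0, 1.3]
width: 0.271
```

```bash
python3 - <<'E'
from kin import *
from h import *
s=log(); s,c=cur(); print("rest-frame F",frame(YS).T@s['wrist_force']); p,_=place(0,(0,-.0038,0)); print("off from seat mm (down,left,out)",frame(YS).T@(c[0]-p)*1e3)
E
```

```text
15.0 q [-0.528  0.095  2.339  1.139  0.813 -1.734] p [ 0.5517 -0.0274  0.08  ] r [-2.558 -0.434 -0.888] w 0.271 F [2.2 2.  1.3]
rest-frame F [0.62783146 1.47103782 2.80140238]
off from seat mm (down,left,out) [-3.93655202  0.68577009  0.66197022]
```

>>> arm_command(
  rows=[
    {"xyz": [-0.001, 0, 0], "delta_rot": [0, 0, 0], "gripper": 0.01},
    {"xyz": [-0.001, 0, 0], "delta_rot": [0, 0, 0], "gripper": 0.01},
    {"xyz": [0, 0, 0], "delta_rot": [0, 0, 0], "gripper": 0.01},
    {"xyz": [0, 0, 0], "delta_rot": [0, 0, 0], "gripper": 0.01},
  ],
)

```text
time: 15.4
tool_pos: [0.5514, -0.0276, 0.08]
tcp_rot: [-2.557, -0.434, -0.891]
wrist_force: [6.7, 4.1, 0.2]
width: 0.273
```

```bash
python3 - <<'E'
from kin import *
from h import *
s=log(); s,c=cur(); print("rest-frame F",frame(YS).T@s['wrist_force']); p,_=place(0,(0,-.0038,0)); print("off from seat mm (down,left,out)",frame(YS).T@(c[0]-p)*1e3)
E
```

```text
15.4 q [-0.53   0.095  2.341  1.142  0.814 -1.739] p [ 0.5514 -0.0276  0.08  ] r [-2.557 -0.434 -0.891] w 0.273 F [6.7 4.1 0.2]
rest-frame F [4.62035686 2.64835519 5.75480719]
off from seat mm (down,left,out) [-4.11562183  0.52294035  0.48179505]
```

Contact with the board. Now I slide down the slope to the ledge.

>>> arm_command(
  rows=[
    {"xyz": [0.001, 0.0003, 0.0009], "delta_rot": [0, 0, 0], "gripper": 0.01},
    {"xyz": [0, 0.0003, 0.0009], "delta_rot": [0, 0, 0], "gripper": 0.01},
    {"xyz": [0, 0.0003, 0.0009], "delta_rot": [0, 0, 0], "gripper": 0.01},
    {"xyz": [0, 0, 0], "delta_rot": [0, 0, 0], "gripper": 0.01},
    {"xyz": [0, 0, 0], "delta_rot": [0, 0, 0], "gripper": 0.01},
  ],
)

```text
time: 15.9
tool_pos: [0.553, -0.0277, 0.0784]
tcp_rot: [-2.558, -0.435, -0.89]
wrist_force: [-6.6, -3.3, 11.8]
width: 0.269
```

```bash
python3 - <<'E'
from kin import *
from h import *
s=log(); s,c=cur(); print("rest-frame F",frame(YS).T@s['wrist_force']); p,_=place(0,(0,-.0038,0)); print("off from seat mm (down,left,out)",frame(YS).T@(c[0]-p)*1e3)
E
```

```text
15.9 q [-0.527  0.1    2.338  1.145  0.811 -1.742] p [ 0.553  -0.0277  0.0784] r [-2.558 -0.435 -0.89 ] w 0.269 F [-6.6 -3.3 11.8]
rest-frame F [-13.58013487  -1.89279121   2.10770043]
off from seat mm (down,left,out) [-1.86105687  0.10241967  0.60394685]
```

>>> arm_command(
  rows=[
    {"xyz": [0, 0.0003, 0.0009], "delta_rot": [0, 0, 0], "gripper": 0.01},
    {"xyz": [0, 0, 0], "delta_rot": [0, 0, 0], "gripper": 0.01},
    {"xyz": [0, 0, 0], "delta_rot": [0, 0, 0], "gripper": 0.01},
    {"xyz": [0, 0, 0], "delta_rot": [0, 0, 0], "gripper": 0.01},
  ],
)

```text
time: 16.3
tool_pos: [0.5532, -0.0277, 0.0784]
tcp_rot: [-2.557, -0.436, -0.891]
wrist_force: [-18.7, -7.0, 23.6]
width: 0.275
```

```bash
python3 - <<'E'
from kin import *
from h import *
for n in ["scene","top"]:
    d=read_camera(n); np.savez(f"{n}9.npz",**d); im=d["pixels"][:,:,::-1]
    if n=="scene": im=cv2.resize(im[120:260,120:290],None,fx=4,fy=4)
    cv2.imwrite(f"pics/{n}9.png",im)
s=log(); s,c=cur(); print("rest-frame F",frame(YS).T@s['wrist_force']); p,_=place(0,(0,-.0038,0)); print("off from seat mm (down,left,out)",frame(YS).T@(c[0]-p)*1e3)
E
python3 held.py 9
```

```text
16.4 q [-0.528  0.101  2.338  1.146  0.811 -1.743] p [ 0.5532 -0.0277  0.0784] r [-2.557 -0.436 -0.891] w 0.278 F [-18.1  -7.2  23.4]
rest-frame F [-30.24014512  -3.23653846   0.32045663]
off from seat mm (down,left,out) [-1.79384629  0.09756932  0.76056043]
exp centre [ 0.5612 -0.0325  0.0719]
scene 725 base face z -0.0110 normal in exp box [ 0.0069 -0.0016  1.    ] x ext [-0.0499  0.0537] y ext [-0.0358  0.0295]
top 466 base face z -0.0122 normal in exp box [0.0204 0.0014 0.9998] x ext [-0.0531  0.0517] y ext [-0.0361  0.0279]
```

View pics/scene9.png

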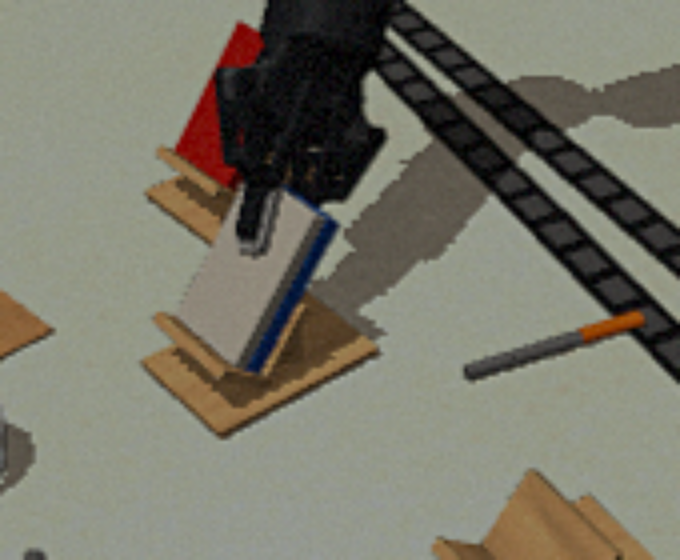

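The box has met the ledge (30 N along the slope) and is flush on the board. I'll relieve the push, then open in small steps.

>>> arm_command(
  rows=[
    {"xyz": [-0.0004, -0.0004, -0.0011], "delta_rot": [0, 0, 0], "gripper": 0.01},
    {"xyz": [-0.0004, -0.0003, -0.0009], "delta_rot": [0, 0, 0], "gripper": 0.01},
    {"xyz": [0, 0, 0], "delta_rot": [0, 0, 0], "gripper": 0.01},
    {"xyz": [0, 0, 0], "delta_rot": [0, 0, 0], "gripper": 0.01},
  ],
)

```text
time: 16.8
tool_pos: [0.5527, -0.028, 0.0788]
tcp_rot: [-2.558, -0.434, -0.891]
wrist_force: [3.5, 2.0, 6.2]
width: 0.277
```

```bash
python3 - <<'E'
from kin import *
from h import *
s=log(); s,c=cur(); print("rest-frame F",frame(YS).T@s['wrist_force']); p,_=place(0,(0,-.0038,0)); print("off from seat mm (down,left,out)",frame(YS).T@(c[0]-p)*1e3)
E
```

```text
16.8 q [-0.528  0.099  2.339  1.145  0.811 -1.742] p [ 0.5527 -0.028   0.0788] r [-2.558 -0.434 -0.891] w 0.277 F [3.5 2.  6.2]
rest-frame F [-2.23407197  1.17329658  6.92810969]
off from seat mm (down,left,out) [-2.43759171 -0.13734966  0.56821193]
```

>>> arm_command(
  rows=[
    {"xyz": [0, 0, 0], "delta_rot": [0, 0, 0], "gripper": 0.023},
    {"xyz": [0, 0, 0], "delta_rot": [0, 0, 0], "gripper": 0.026},
    {"xyz": [0, 0, 0], "delta_rot": [0, 0, 0], "gripper": 0.03},
    {"xyz": [0, 0, 0], "delta_rot": [0, 0, 0], "gripper": 0.04},
    {"xyz": [0, 0, 0], "delta_rot": [0, 0, 0], "gripper": 0.05},
    {"xyz": [0, 0, 0], "delta_rot": [0, 0, 0], "gripper": 0.055},
    {"xyz": [0, 0, 0], "delta_rot": [0, 0, 0], "gripper": 0.055},
  ],
  force=20,
)

```text
time: 17.5
tool_pos: [0.5508, -0.0274, 0.0769]
tcp_rot: [-2.559, -0.434, -0.886]
wrist_force: [0.4, -0.5, -0.2]
width: 0.645
```

```bash
python3 - <<'E'
from kin import *
from h import *
s=log(); print(s['width']*85.4)
for n in ["scene","wrist"]:
    d=read_camera(n); np.savez(f"{n}10.npz",**d); im=d["pixels"][:,:,::-1]
    if n=="scene": im=cv2.resize(im[120:260,120:290],None,fx=4,fy=4)
    cv2.imwrite(f"pics/{n}10.png",im)
E
```

```text
17.5 q [-0.529  0.099  2.342  1.143  0.81  -1.742] p [ 0.5508 -0.0274  0.0769] r [-2.559 -0.434 -0.886] w 0.645 F [ 0.4 -0.5 -0.2]
55.099261833177614
```

View pics/scene10.png

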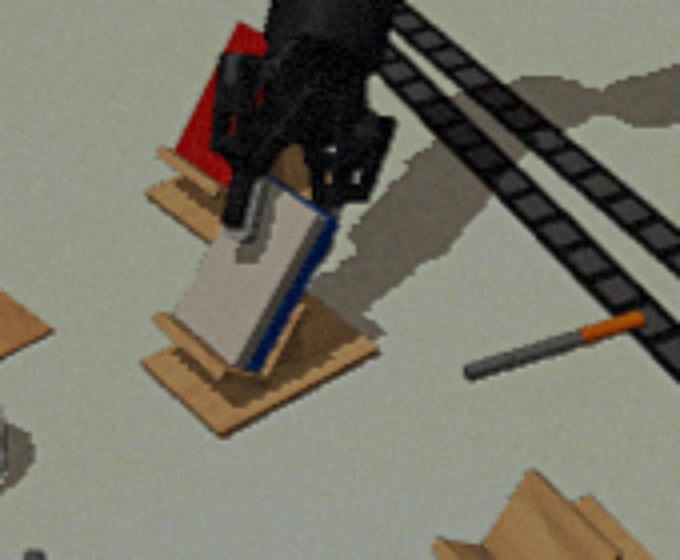

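View pics/wrist10.png

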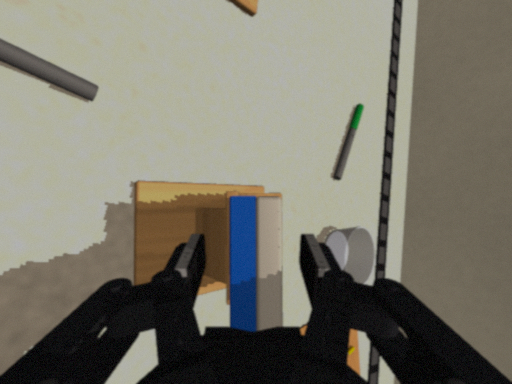

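The box stays closed and seated, and both fingers stand clear of it (box at columns 229-282, fingers at 203 and 304). Backing out along the tool axis.

>>> arm_command(
  rows=[
    {"xyz": [0, 0, -0.008], "delta_rot": [0, 0, 0], "gripper": 0.055},
    {"xyz": [0, 0, -0.015], "delta_rot": [0, 0, 0], "gripper": 0.055},
    {"xyz": [0, 0, -0.02], "delta_rot": [0, 0, 0], "gripper": 0.055},
    {"xyz": [0, 0, -0.02], "delta_rot": [0, 0, 0], "gripper": 0.055},
    {"xyz": [0, 0, -0.02], "delta_rot": [0, 0, 0], "gripper": 0.055},
    {"xyz": [0, 0, -0.02], "delta_rot": [0, 0, 0], "gripper": 0.055},
    {"xyz": [0, 0, 0], "delta_rot": [0, 0, 0], "gripper": 0.055},
    {"xyz": [0, 0, 0], "delta_rot": [0, 0, 0], "gripper": 0.055},
  ],
)

```text
time: 18.4
tool_pos: [0.4979, -0.0755, 0.152]
tcp_rot: [-2.56, -0.434, -0.889]
wrist_force: [0.3, 0.1, -0.0]
width: 0.649
```

```bash
python3 - <<'E'
from kin import *
from h import *
s=log(); s,c=cur(); up=(c[0]+np.array([0.0,0.0,.12]),c[1]); screw(c,up,5)
E
```

```text
18.4 q [-0.701 -0.085  2.341  0.947  1.008 -1.62 ] p [ 0.4979 -0.0755  0.152 ] r [-2.56  -0.434 -0.889] w 0.649 F [ 0.3  0.1 -0. ]
5 xyz [0.0154, -0.0063, -0.0173] rot [0.0, 0.0, 0.0] |t|0.0240 |w|0.000 margin 0.25 end err mm [-0.1 -0.1  0. ] minz 0.17598335073154275
```

>>> arm_command(
  rows=[
    {"xyz": [0.0154, -0.0063, -0.0173], "delta_rot": [0, 0, 0], "gripper": 0.055},
    {"xyz": [0.0154, -0.0063, -0.0173], "delta_rot": [0, 0, 0], "gripper": 0.055},
    {"xyz": [0.0154, -0.0063, -0.0173], "delta_rot": [0, 0, 0], "gripper": 0.055},
    {"xyz": [0.0154, -0.0063, -0.0173], "delta_rot": [0, 0, 0], "gripper": 0.055},
    {"xyz": [0.0154, -0.0063, -0.0173], "delta_rot": [0, 0, 0], "gripper": 0.055},
    {"xyz": [0, 0, 0], "delta_rot": [0, 0, 0], "gripper": 0.055},
    {"xyz": [0, 0, 0], "delta_rot": [0, 0, 0], "gripper": 0.055},
    {"xyz": [0, 0, 0], "delta_rot": [0, 0, 0], "gripper": 0.055},
  ],
)

```text
time: 19.2
tool_pos: [0.4971, -0.0743, 0.2695]
tcp_rot: [-2.558, -0.433, -0.884]
wrist_force: [0.1, -0.1, -0.9]
width: 0.643
```

```bash
python3 - <<'E'
from kin import *
from h import *
np.set_printoptions(precision=4,suppress=True)
log()
B=frame(YS)
for n in ["scene","top"]:
    d=read_camera(n); np.savez(f"{n}11.npz",**d); im=d["pixels"][:,:,::-1]
    if n=="scene": im=cv2.resize(im[100:270,120:330],None,fx=3.5,fy=3.5)
    cv2.imwrite(f"pics/{n}11.png",im)
    w=world(d);P=w.reshape(-1,3);px=d["pixels"].reshape(-1,3).astype(int)
    L=(P-SEAT)@B;k=(abs(L[:,0])<.07)&(abs(L[:,1])<.05)&(abs(L[:,2]-.012)<.006)&(px.min(1)>60)&(px.max(1)-px.min(1)<50)
    cc,V,q,r=pca(L[k]); print(n,k.sum(),"base face out %.4f (12 expected)"%cc[2],"normal",V[2]*np.sign(V[2][2]),"x ext",np.percentile(q[:,0],[.5,99.5]),"y ext",np.percentile(q[:,1],[.5,99.5]))
    hsv=cv2.cvtColor(d["pixels"],cv2.COLOR_RGB2HSV); m=((hsv[...,0]<6)|(hsv[...,0]>174))&(hsv[...,1]>150)&(hsv[...,2]>60)
    R_=w[m]; R_=R_[(R_[:,2]>.03)&(R_[:,2]<.14)]; c,V,Q,r=pca(R_); print("red lid centre",c,"n",V[2])
E
```

```text
19.2 q [-0.7   -0.244  2.228  0.835  1.183 -1.378] p [ 0.4971 -0.0743  0.2695] r [-2.558 -0.433 -0.884] w 0.643 F [ 0.1 -0.1 -0.9]
scene 836 base face out 0.0116 (12 expected) normal [-0.0208 -0.0003  0.9998] x ext [-0.0522  0.0514] y ext [-0.0338  0.0322]
red lid centre [ 0.5034 -0.2102  0.0784] n [ 0.7326 -0.0143  0.6805]
top 590 base face out 0.0128 (12 expected) normal [-0.029   0.0056  0.9996] x ext [-0.0551  0.0506] y ext [-0.033  0.032]
  return _methods._mean(a, axis=axis, dtype=dtype,
  ret = um.true_divide(
Traceback (most recent call last):
  File "h.py", line 13, in pca
    U,S,V=np.linalg.svd(P-c,full_matrices=False); r=(P-c)@V[2]; k=abs(r)<0.004
                                                          ~^^^
IndexError: index 2 is out of bounds for axis 0 with size 0
```

View pics/scene11.png

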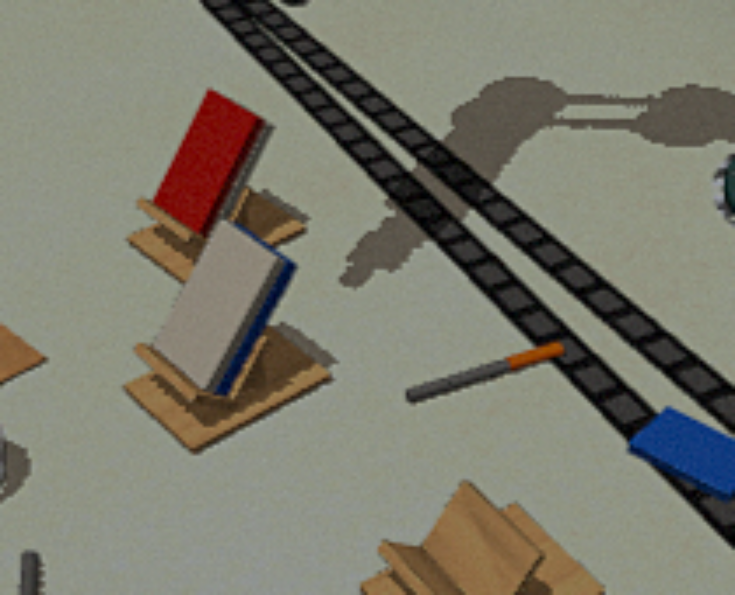

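View pics/top11.png

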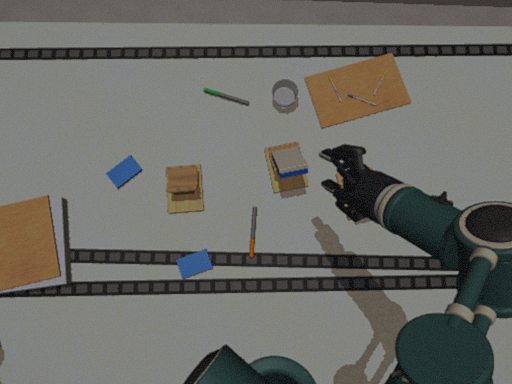

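```bash
python3 - <<'E'
from kin import *
from h import *
np.set_printoptions(precision=4,suppress=True)
B=frame(YS)
print(bot.read_state()['time'])
for n in ["scene","top","scene","wrist"]:
    d=read_camera(n)
    if n=="wrist": cv2.imwrite("pics/wrist12.png",d["pixels"][:,:,::-1]); continue
    w=world(d);P=w.reshape(-1,3);px=d["pixels"].reshape(-1,3).astype(int)
    L=(P-SEAT)@B;k=(abs(L[:,0])<.046)&(abs(L[:,1])<.028)&(abs(L[:,2]-.012)<.006)&(px.min(1)>60)&(px.max(1)-px.min(1)<50)
    q=L[k]; print(n,[round(float(np.median(q[abs(q[:,0]-x)<.01,2])),4) for x in (-.036,-.018,0,.018,.036)], np.polyfit(q[:,0],q[:,2],1))
    if n=="scene":
        # red reference, same method
        RC=np.array([.5036,-.2098,.0782]); F=frame(13.0); L=(P-RC)@F
        k=(abs(L[:,0])<.046)&(abs(L[:,1])<.025)&(abs(L[:,2])<.005)&(px[:,0]>2*px[:,1]); q=L[k]; print("red now",k.sum(),np.polyfit(q[:,0],q[:,2],1))
        w0=world(load("scene0")).reshape(-1,3); p0=load("scene0")["pixels"].reshape(-1,3).astype(int); L=(w0-RC)@F
        k=(abs(L[:,0])<.046)&(abs(L[:,1])<.025)&(abs(L[:,2])<.005)&(p0[:,0]>2*p0[:,1]); q=L[k]; print("red start",k.sum(),np.polyfit(q[:,0],q[:,2],1))
        L=(w0-(BLUE))@frame(YB);k=(abs(L[:,0])<.046)&(abs(L[:,1])<.025)&(abs(L[:,2]-.012)<.005)&(p0[:,2]>2*p0[:,0]); q=L[k]; print("blue start",k.sum(),np.polyfit(q[:,0],q[:,2],1))
    if n=="top": cv2.imwrite("pics/top12.png",cv2.resize(d["pixels"][130:210,250:330,::-1],None,fx=7,fy=7,interpolation=cv2.INTER_CUBIC))
    else: cv2.imwrite("pics/scene12.png",cv2.resize(d["pixels"][155:235,145:225,::-1],None,fx=7,fy=7,interpolation=cv2.INTER_CUBIC))
E
```

```text
19.3
scene [0.0111, 0.0115, 0.0118, 0.0121, 0.0125] [0.0215 0.0118]
red now 406 [0.0009 0.    ]
red start 401 [ 0.0017 -0.    ]
blue start 911 [0.0005 0.0122]
top [0.0124, 0.0129, 0.0132, 0.0135, 0.0137] [0.0192 0.0131]
scene [0.0111, 0.0114, 0.0118, 0.0122, 0.0125] [0.0195 0.0118]
red now 400 [-0.002  0.   ]
red start 401 [ 0.0017 -0.    ]
blue start 911 [0.0005 0.0122]
```

View pics/scene12.png

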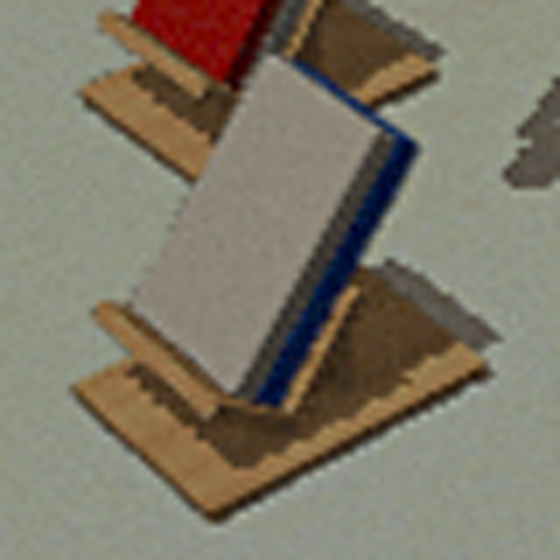

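View pics/wrist12.png

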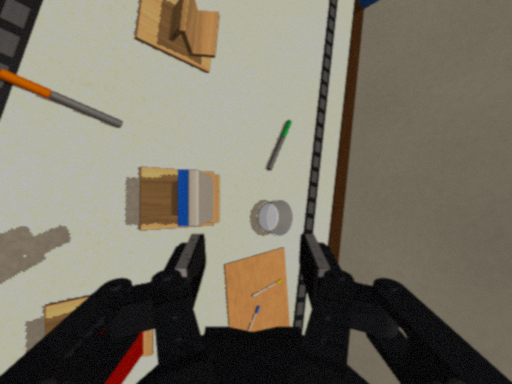

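```bash
python3 - <<'E'
from kin import *
from h import *
np.set_printoptions(precision=1,suppress=True)
def prof(d,C,B,y):
    K=d["intrinsics"];T=np.linalg.inv(d["camera_from_world"]);o=(T[:3,3]-C)@B
    cw=d["camera_from_world"]
    im=cv2.GaussianBlur(d["pixels"],(0,0),.5)
    xs=np.arange(-46,47,9)/1e3; zs=np.arange(-18,18,.5)/1e3
    for x in xs:
        Wp=np.array([C+B@[x,y,z] for z in zs]); pc=(np.c_[Wp,np.ones(len(Wp))]@cw.T)[:,:3]
        u=K[0,0]*pc[:,0]/-pc[:,2]+K[0,2]; v=K[1,1]*(-pc[:,1])/-pc[:,2]+K[1,2]
        c=cv2.remap(im,u.astype(np.float32)[None],v.astype(np.float32)[None],cv2.INTER_LINEAR)[0].astype(int)
        blue=c[:,2]-c[:,0]>25; idx=np.where(blue)[0]
        print("%5.0f"%(x*1e3),"blue z from %.1f to %.1f"%(zs[idx.min()]*1e3,zs[idx.max()]*1e3) if len(idx) else None)
print("placed (z out from seat)"); prof(load("scene11"),SEAT,frame(YS),.033)
print("start"); prof(load("scene0"),BLUE,frame(YB),.033)
E
```

```text
placed (z out from seat)
  -46 blue z from -7.5 to 2.0
  -37 blue z from -8.0 to 1.5
  -28 blue z from -7.5 to 2.5
  -19 blue z from -7.0 to 2.0
  -10 blue z from -8.0 to 2.5
   -1 blue z from -7.0 to 3.5
    8 blue z from -6.0 to 3.0
   17 blue z from -6.5 to 3.5
   26 blue z from -5.5 to 4.5
   35 blue z from -5.0 to 3.5
   44 blue z from -6.5 to 4.0
start
  -46 blue z from 4.0 to 17.5
  -37 blue z from 4.5 to 17.5
  -28 blue z from 4.0 to 17.5
  -19 blue z from 4.5 to 17.5
  -10 blue z from 4.5 to 17.5
   -1 blue z from 4.0 to 17.5
    8 blue z from 4.5 to 17.5
   17 blue z from 4.5 to 17.5
   26 blue z from 4.5 to 17.5
   35 blue z from 4.0 to 17.5
   44 blue z from 4.0 to 17.5
```

Lid and base boundaries run parallel, so the box is closed. The whole box leans about 1.2° off the board, at most 1 mm at its lower end, and it isn't moving. Poking it would risk more than that lean, so I'm handing in.

```bash
python3 -c "
from workcell import bot
print(bot.read_state()['time'],bot.read_state()['wrist_force']); print(bot.finish_job())"
```

```text
19.5 [ 0.67399342 -0.95521656  0.72974122]
the job is handed in; nothing more can be done
None
```

The blue box now lies lid-down on the rest that was empty, with its lower end at the ledge. I pinched it by the upper overhang at about 24 mm, lifted it off its rest and turned it over high between the two rests. I lowered it onto the board, slid it down until it met the ledge, released it and backed clear. The job was handed in at 19.5 s of the 38 s allowed.

**Last checks:**
- **Seating:** the white base face lies 11.6 mm (scene camera) and 12.8 mm (top camera) out from the seat centre, against 12 mm expected. It is centred within about 1 mm across the board and about 2 mm along it.
- **Closed:** the opening held at about 23–24 mm throughout the carry. The lid and base edges ran parallel in the last picture, so the box stayed closed.
- **Red box:** its lid measured within a fraction of a millimetre and about 0.2° of its starting position.
- **Force:** the largest wrist force I read was about 31 N, during the brief push against the ledge. It was about zero at hand-in, with the robot clear of everything.

**One check was not perfect:** the placed box leans about 1.2° off the board, with its lower end at most 1 mm out. It was steady between pictures, so I left it rather than risk knocking it.

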